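Run-out check of a brake disc

ROBOT

A 6-joint arm with a two-finger parallel gripper is mounted at the origin on a cart in front of the work surface, level with it; the furniture and walls round the work are solid. World frame = base frame: x ahead of the robot, y to its left, z up, the work surface at z = 0. Lengths are in mm, angles in rad, forces in N, time in s.
With the tool pointing down it reaches from about 325 to 1000 mm from the base axis. Payload 5.1 kg.
Tool frame: the origin (TCP) lies between the finger pads; the fingertips stand manip.tips_ahead ahead of it and the grasp point (between the pads) lies 11 mm behind it (manip.tips_ahead is the distance from the TCP to the fingertips, in mm); z points along the fingers, y is the line along which they close (so a half turn about z gives the same grasp; the last joint's range is limited). The gripper opens to 85 mm and grips with 20 to 120 N. Pads are 22 mm wide; open, the fingers measure 114 mm over their backs; the gripper's body (76 mm by 85 mm) begins 54 mm behind the grasp point. The pads swing forward as they close: fully open they stand 13 mm farther back than shut.
Start: joints at [1.025, 0.124, 1.65, -0, 1.367, -0.083], TCP at [290.214, 581.602, 239.322] pointing down, gripper open.
Joint ranges: [-2.61, 2.61], [-1.02, 2.33], [0.03, 2.71], [-1.35, 4.49], [0.32, 2.68], [-2.91, 2.91]. Speed limits (rad/s): [2.57, 2.57, 3.14, 3.14, 3.14, 3.14].

INTERFACE

Orientations are given as a unit quaternion [x, y, z, w].
In Python, from bench import manip gives the robot as it stands. The module is installed in compiled form; this text tells all that it offers.
- The arm moves only by the shell command python3 -m creep 'ROWS' [FORCE]. ROWS is JSON, one flat list of numbers, 7 for each row, row after row: the turn, a rotation vector about the tool's x, y, z in degrees, then the shift along the tool's x, y, z in cm, then the closure, from 0 (fully open) to 1 (shut). In form: [wx, wy, wz, x, y, z, gripper, wx, wy, wz, x, y, z, gripper, ...]. A call has 1 to 10 rows; each row is the pose to reach, as a shift and turn from the pose commanded when the call began, along the tool's axes at that moment; what a row does not reach only later rows make up. A row lasts 1/12 s, in which the tool goes at most 41.7 mm and 7.16 degrees, less where a joint would pass 70% of its speed; a pose out of reach is approached as far as the arm can. A call with a gripper value outside its range is refused whole. The fingers move at their own pace and stop on an object; FORCE is the grip in N (left out, the last holds). Time passes only in rows, so rows that repeat a pose let the fingers close. It gives the time, the measured TCP pose, the force, the opening and the grip force at its end, in the units of the state.
- manip.read_state(): the state, without advancing time (a new reading comes with each control period).
- manip.snapshot(name): name is "side" or "top" or "wrist"; returns a dict with "frame" (480x640x3 uint8, blue, green, red), "K" (3x3 intrinsics, pixels), "k1" (the pictures are not rectified: a ray, as slopes to the right and down, at radius r is drawn at 1 + k1 r^2 times it, then the intrinsics apply), "rvec" (rotation vector, rad) and "tvec" (3), from world to camera coordinates, as OpenCV has them. Camera axes: x right, y down, z forward; pixel columns grow to the right and rows downward; lengths in mm; the calibration is good to about 2 mm. A picture is of the moment at which its call begins. There is no depth.
- manip.close_job(): hands the job in; it is judged then, once.
The state is a dict: "time": time; "joint_positions": joint angles; "joint_velocities": joint speeds; "effort": joint torques, N m; "ee_pos": TCP position; "tcp_rot": TCP orientation; "force": force on the tool from outside, world axes, zero at the start; "moment": the same for the moment, N m; "opening": finger opening in mm; "grip_force": force on a finger pad.
Only numpy, scipy, OpenCV 4.12 (cv2) and the standard library are available. Lean on these libraries where they do the work, as an engineer would, in place of code of your own. Each camera call takes 0.05 s, during which the arm holds its last target. There are 200 camera calls.

TASK

Check the run-out of the brake disc: first take every loose bolt, nut or spark plug lying on the disc and lay it in the open steel tray, then turn the disc by its black knob until the knob stands at the pointer. With the disc there, push the gauge's left recessed button (zero) with the thin steel rod; then turn the disc anticlockwise, seen from above, through one full turn until the knob is at the pointer again, and push the right recessed button (store) with the rod. Finish with the rod lying in the tray beside the hardware, the disc still at the pointer, and leave the other things on the bench alone.

Things in the scene. Friction and masses are not known exactly. Their poses are not given: they have to be found in the camera images.
- disc (a joint): angle (rad) of the brake disc about its vertical axis, which passes through stand's origin. 0 = knob exactly at the pointer; grows anticlockwise seen from above; 6.283 = one full anticlockwise turn, knob at the pointer again. Starts between -1.4 and -0.5; hard stops at -1.6 and 7.4. Stiff enough to stay where it is left (about 3 N at the knob to move it). Steel disc 230 mm across; its flat top is 55 mm above the bench; a centre nut (26 mm across) stands 6 mm above that.
- stand: fixed stand under the brake disc (foot 200 mm across). Origin: on the disc's axis, at bench height. The pointer lies in the direction of its +y axis (to the left).
- knob_top (a point): centre of the top of the black hand knob, 23 mm across, upright, which stands on the disc 48 mm from the disc's axis and turns freely on its own stem, so it can be held without turning the hand; top 97 mm above the bench, black part 32 mm tall, then 10 mm of 12 mm stem down to the disc. A thin black radial line on the disc runs outward from it.
- pointer_tip (a point): tip of the small fixed steel pointer just outside the disc's rim, 119 mm from the disc's axis; its bracket is 137 mm out and 64 mm tall.
- gauge: fixed grey run-out gauge, 110 mm wide, 108 mm tall, front face 25 mm on the -x side of the origin (its own frame), on a dark steel foot 120 mm wide and 25 mm tall, whose front is level with the face. Origin: at bench height. A thin steel arm, 85 mm above the bench at most, goes from its left side (+y) to a probe above the disc's rim. The front looks along its -x axis, towards the robot.
- zero_mouth (a point): centre of the mouth of the left round hole (gauge's +y side; a small ring mark is beneath it), on the front face 55 mm above the bench. Hole 20 mm wide; the button's face sits 8 mm inside. Push along the gauge's +x axis.
- store_mouth (a point): centre of the mouth of the right round hole (gauge's -y side; a small bar mark is beneath it), 50 mm from the other; same size and height, button's face 8 mm inside.
- zero_button (a joint): travel (m) of the left button: 0 out, 0.005 fully in; springs back; about 1.5 N to start, 4 N fully in. Counts as pressed beyond 0.003.
- store_button (a joint): travel (m) of the right button, likewise.
- thin_rod: thin straight dark steel rod, 200 mm long, 9 mm thick, loose, lies on the bench at the right. Origin: middle of its underside; its axis is its y axis. Either end may be used.
- rod_end_a (a point): centre of the rod's end face at +y (100 mm from the middle, 4.5 mm above the underside).
- rod_end_b (a point): centre of the rod's end face at -y.
- tray: fixed open steel tray, outside 165 mm (its x) by 250 mm (its y) by 22 mm tall, walls and floor 3 mm. Origin: centre of its underside. The tall fixed lever press stands behind it, to the left of the disc, and reaches towards the robot as far as world x = 0.60, y = 0.10 at 0.17 m and more above the bench: carry things past in front of it.
- tray_in (a point): centre of the tray's inner floor, axes as the tray's; inside 159 mm (x) by 244 mm (y).
- bolt_m12: steel hex bolt, 82 mm long along its y axis, shank 12 mm, head 21 mm wide, 18 mm tall lying down; the shank's centre line is 9 mm above the origin, and it rests on the shank. Lies on the disc at the start; absent in some runs. Origin: centre of its underside as built.
- spark_plug: spark plug, 71 mm long along its y axis, 22 mm wide and 19 mm tall. Lies on the disc at the start; absent in some runs. Origin: centre of its underside as built.
- nut_m16: bright hex nut, 28 mm over the corners (its x), 24 mm over the flats (its y), 13 mm tall. Lies on the disc at the start; absent in some runs. Origin: centre of its underside as built.
- nut_m12: dark hex nut, 22 mm over the corners (its x), 19 mm over the flats (its y), 10 mm tall. Lies on the disc at the start; absent in some runs. Origin: centre of its underside as built.
- masking_tape: roll of masking tape, 109 mm across, 24 mm tall; a bystander. Origin: centre of its underside.
- offcut: small pine block 38x70x19 mm; a bystander between robot and disc. Origin: centre of its underside.
- sanding_block: cork sanding block 61x112x34 mm; a bystander at the right. Origin: centre of its underside.

How it is judged (in metres and radians):
On the way, in this order (a step that is already met when the one before it is completed fails the run):
1. every loose piece of hardware lies in the tray (x of bolt_m12 in the frame of tray_in between -0.08 and 0.08 m and y of bolt_m12 in the frame of tray_in between -0.1225 and 0.1225 m and z of bolt_m12 in the frame of tray_in between -0.01 and 0.035 m and x of nut_m16 in the frame of tray_in between -0.08 and 0.08 m and y of nut_m16 in the frame of tray_in between -0.1225 and 0.1225 m and z of nut_m16 in the frame of tray_in between -0.01 and 0.035 m and x of spark_plug in the frame of tray_in between -0.08 and 0.08 m and y of spark_plug in the frame of tray_in between -0.1225 and 0.1225 m and z of spark_plug in the frame of tray_in between -0.01 and 0.035 m and x of nut_m12 in the frame of tray_in between -0.08 and 0.08 m and y of nut_m12 in the frame of tray_in between -0.1225 and 0.1225 m and z of nut_m12 in the frame of tray_in between -0.01 and 0.035 m), for 0.2 s.
2. the disc stands with its knob at the pointer (value of joint disc between -0.15 and 0.15 rad and velocity of joint disc between -0.1 and 0.1 rad/s), for 0.3 s.
3. the left (zero) button is pushed in with the rod, the disc at the pointer (value of joint zero_button above 0.003 m and contact force between thin_rod and zero_button above 0.3 N and value of joint disc between -0.17 and 0.17 rad), for 0.1 s.
4. the disc is turned anticlockwise past half a turn (value of joint disc above 3.14 rad), for 0.1 s.
5. the disc has made a full turn and its knob is at the pointer again (value of joint disc between 6.1332 and 6.4332 rad and velocity of joint disc between -0.1 and 0.1 rad/s), for 0.3 s.
6. the right (store) button is pushed in with the rod, the disc at the pointer (value of joint store_button above 0.003 m and contact force between thin_rod and store_button above 0.3 N and value of joint disc between 6.1132 and 6.4532 rad), for 0.1 s.
At the end, for the whole second after the job is handed in: All hardware present and the whole rod (both ends) lie at rest inside the tray's walls, none higher than 35 mm above its inner floor; the disc is within 0.17 rad of one full turn (6.283); both buttons are out (all of step 1 and x of rod_end_a in the frame of tray_in between -0.08 and 0.08 m and y of rod_end_a in the frame of tray_in between -0.1225 and 0.1225 m and z of rod_end_a in the frame of tray_in between -0.01 and 0.035 m and x of rod_end_b in the frame of tray_in between -0.08 and 0.08 m and y of rod_end_b in the frame of tray_in between -0.1225 and 0.1225 m and z of rod_end_b in the frame of tray_in between -0.01 and 0.035 m and value of joint disc between 6.1132 and 6.4532 rad and linear speed of thin_rod below 0.02 m/s and value of joint each of zero_button, store_button below 0.0015 m); the robot touches nothing.
It fails at once if the store button is pushed before the disc has made its full turn (value of joint store_button above 0.003 m and value of joint disc below 5.9 rad).
It fails at once if the masking tape is moved more than 3 cm (distance of masking_tape from where it was at the start of the episode above 0.03 m).
It fails at once if the pine block is moved more than 3 cm (distance of offcut from where it was at the start of the episode above 0.03 m).
It fails at once if the sanding block is moved more than 3 cm (distance of sanding_block from where it was at the start of the episode above 0.03 m).
Of bolt_m12, nut_m16, spark_plug, nut_m12 only 2 to 4 are there at a start; the rules pass over those that are not, and their reading is None.
At some moment in a run one of thin_rod may be knocked a few centimetres aside while the robot is not near it.
Once in a run the grip may slacken for a moment while it holds something.
It also fails if it takes over 210 s, if anything falls off the work surface, if the arm or the gripper's body presses on something with over 40 N, if the wrist force passes 120 N, or if a joint passes its speed limit or range.

## Working session

There is one attempt and no reset: what is moved stays moved. The work goes in short steps, Python scripts to look and compute and a shell command to move; the robot and the scene stay as the last step left them, time stands still between calls to the robot, and variables do not carry over. Pictures are saved under pics/ and viewed, at most 14 in all, crops included, and the job is handed in when it is done.

```bash
mkdir -p pics; cat > h.py <<'E'
from bench import manip
import numpy as np, cv2
from scipy.spatial.transform import Rotation as R
def snap(n,f=None):
    s=manip.snapshot(n)
    if f: cv2.imwrite('pics/'+f,s['frame'])
    return s
def ray(s,u,v):
    K=np.array(s['K']);d=np.array([s['k1'],0,0,0,0],float)
    p=cv2.undistortPoints(np.array([[[u,v]]],float),K,d,criteria=(3,50,1e-9))[0,0]
    Rm=cv2.Rodrigues(np.array(s['rvec'],float))[0];t=np.array(s['tvec'],float).ravel()
    return -Rm.T@t, Rm.T@np.array([p[0],p[1],1])
def pt(s,u,v,z):
    c,d=ray(s,u,v);return (c+d*(z-c[2])/d[2]).round(1)
def proj(s,P):
    return cv2.projectPoints(np.array(P,float).reshape(-1,1,3),np.array(s['rvec'],float),np.array(s['tvec'],float),np.array(s['K']),np.array([s['k1'],0,0,0,0],float))[0][:,0].round(1)
def tool(P=None,yaw=None):
    "shift in tool axes (cm) to world TCP P"
    st=manip.read_state();r=R.from_quat(st['tcp_rot'])
    print('t',round(st['time'],2),'tcp',np.round(st['ee_pos'],1),'R',r.as_matrix().round(3).tolist(),'open',round(st['opening'],1))
    if P is not None: print('shift cm',(r.inv().apply(np.array(P,float)-st['ee_pos'])/10).round(2))
E
python3 - <<'E'
from h import *
print(manip.tips_ahead, manip.read_state())
a=snap('top','top0.png');b=snap('side','side0.png')
for s in(a,b): print(s['K'],s['k1'],s['rvec'],s['tvec'],ray(s,320,240))
E
```

```text
8.0 {'time': 0.0, 'joint_positions': array([ 1.02537066e+00,  1.24526611e-01,  1.65169593e+00,  6.51851203e-06,
        1.36746570e+00, -8.26013147e-02]), 'joint_velocities': array([ 0.00121003, -0.00038619, -0.00124975, -0.0007188 ,  0.00070242,
        0.0003548 ]), 'effort': array([-5.81499171e-04, -4.23600698e+01, -3.65455198e+01, -1.82690605e-04,
        6.84934159e-03, -1.57609328e-06]), 'ee_pos': array([289.92604175, 581.09446853, 238.02610544]), 'tcp_rot': array([ 2.29352803e-01,  9.73342794e-01, -9.95570560e-04, -3.26675543e-04]), 'force': array([0.20709269, 0.12454919, 1.08492042]), 'moment': array([ 0.01997065, -0.03470685, -0.04929996]), 'grip_force': 0.0, 'opening': 85.34731131350694}Traceback (most recent call last):
  File "<stdin>", line 4, in <module>
  File "h.py", line 10, in ray
    p=cv2.undistortPoints(np.array([[[u,v]]],float),K,d,criteria=(3,50,1e-9))[0,0]
      ~~~~~~~~~~~~~~~~~~~^^^^^^^^^^^^^^^^^^^^^^^^^^^^^^^^^^^^^^^^^^^^^^^^^^^^
cv2.error: OpenCV(4.12.0) :-1: error: (-5:Bad argument) in function 'undistortPoints'
> Overload resolution failed:
>  - undistortPoints() got an unexpected keyword argument 'criteria'
>  - undistortPoints() got an unexpected keyword argument 'criteria'
```

View pics/top0.png

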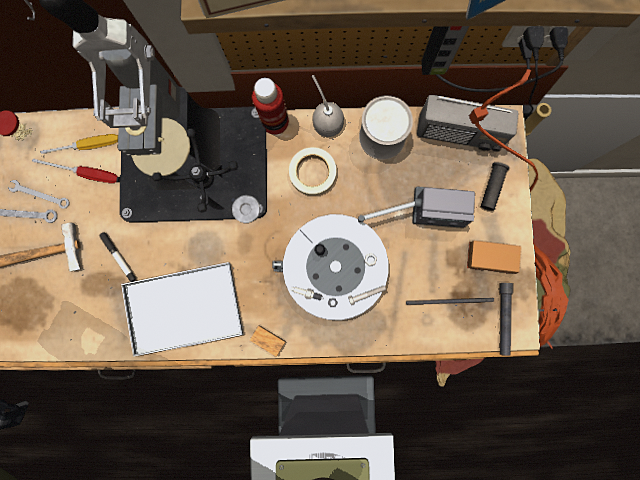

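View pics/side0.png

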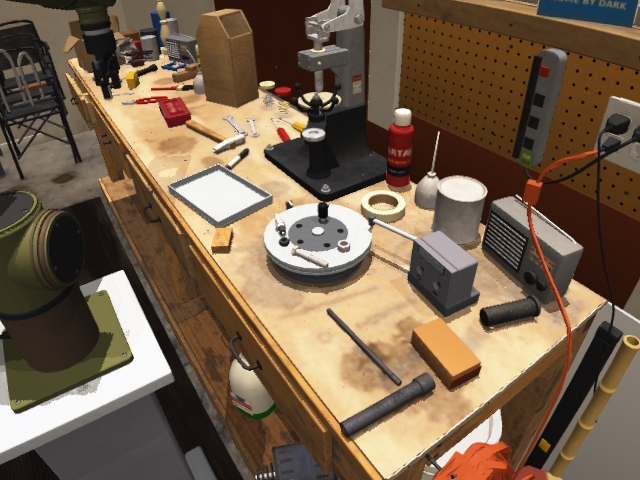

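Top view shows the disc centred near (335,266), the knob at (320,250), plug (308,294), dark nut (333,302), bolt (367,295), bright nut (371,260), tray (183,308) and rod (450,301), with the gauge face at about x=415. All four pieces are present.

```bash
sed -i 's/cv2.undistortPoints(\(.*\),criteria=(3,50,1e-9))/cv2.undistortPointsIter(\1,None,None,(3,50,1e-9))/' h.py
python3 - <<'E'
from h import *
s=snap('top');f=s['frame']
print(s['k1'],ray(s,320,240))
for n,u,v,z in [('disc',335,266,55),('knob',320,250,97),('plug',308,294,65),('nut12',333,302,65),('bolt0',350,302,64),('bolt1',384,289,64),('nut16',371,260,68),('rodL',407,302,5),('rodR',493,299,5),('tape',313,171,24),('off',268,340,19),('sand',495,257,34),('trayTL',122,284,22),('TR',230,263,22),('BR',243,335,22),('BL',136,355,22),('gfl',415,216,108),('gfr',474,227,108),('bracket',277,266,64)]: print(n,pt(s,u,v,z))
cv2.imwrite('pics/c1.png',cv2.resize(f[190:340,250:450],None,fx=4,fy=4,interpolation=cv2.INTER_CUBIC))
E
```

```text
-0.09655988379573799 (array([ 448.41303986,  -30.54064609, 1200.91965066]), array([ 0.11746675,  0.01827528, -0.99307496]))
disc [526.4 -40.4  55. ]
knob [557.9  -9.7  97. ]
plug [467.5  19.1  65. ]
nut12 [449.  -33.7  65. ]
bolt0 [447.9 -70.   64. ]
bolt1 [ 473.4 -143.5   64. ]
nut16 [ 536.1 -117.7   68. ]
rodL [ 444. -200.    5.]
rodR [ 444.2 -395.8    5. ]
tape [745.7   2.8  24. ]
off [369.3 112.2  19. ]
sand [ 537.1 -396.8   34. ]
trayTL [501.2 441.2  22. ]
TR [542.1 193.9  22. ]
BR [381.7 167.   22. ]
BL [342.1 408.6  22. ]
gfl [ 622.3 -210.   108. ]
gfr [ 595.7 -332.9  108. ]
bracket [529.4  84.3  64. ]
```

View pics/c1.png

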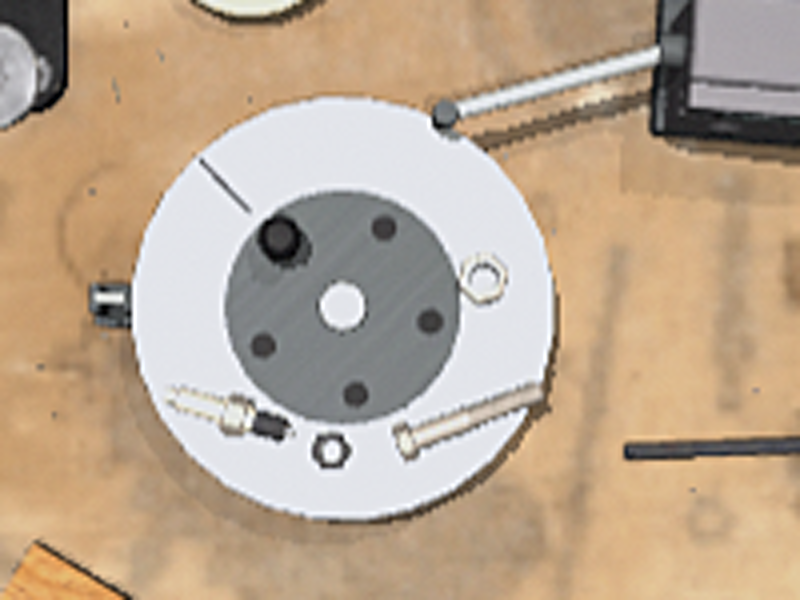

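```bash
python3 - <<'E'
from h import *
tool([470,-60,260])
E
```

```text
t 0.15 tcp [290.  581.2 238.3] R [[-0.895, 0.446, -0.001], [0.446, 0.895, -0.001], [0.0, -0.002, -1.0]] open 85.4
shift cm [-44.74 -49.34  -2.09]
```

```bash
python3 -m creep '[0,0,63.4,-22,-25,-2,0,0,0,63.4,-22,-25,-2,0,0,0,63.4,-22,-25,-2,0,0,0,63.4,-22,-25,-2,0,0,0,63.4,-44.7,-49.3,-2.1,0.3,0,0,63.4,-44.7,-49.3,-2.1,0.3,0,0,63.4,-44.7,-49.3,-2.1,0.3,0,0,63.4,-44.7,-49.3,-2.1,0.3,0,0,63.4,-44.7,-49.3,-2.1,0.3,0,0,63.4,-44.7,-49.3,-2.1,0.3]' 40; python3 - <<'E'
from h import *
tool([470,-60,260])
E
```

```text
time: 0.98
ee_pos: [401.4, 178.6, 254.7]
tcp_rot: [0.708, 0.707, 0.0, 0.0]
force: [1.3, -0.3, 0.2]
opening: 59.5
grip_force: 0.0
t 0.98 tcp [401.4 178.6 254.7] R [[0.002, 1.0, 0.0], [1.0, -0.002, 0.0], [0.0, 0.0, -1.0]] open 59.5
shift cm [-23.85   6.9   -0.52]
```

```bash
python3 -m creep '[0,0,0,-23.9,6.9,-0.5,0.3,0,0,0,-23.9,6.9,-0.5,0.3,0,0,0,-23.9,6.9,-0.5,0.3,0,0,0,-23.9,6.9,-0.5,0.3,0,0,0,-23.9,6.9,-0.5,0.3,0,0,0,-23.9,6.9,-0.5,0.3,0,0,0,-23.9,6.9,-0.5,0.3,0,0,0,-23.9,6.9,-0.5,0.3,0,0,0,-23.9,6.9,-0.5,0.3]'; python3 - <<'E'
from h import *
tool()
s=snap('wrist','w1.png')
print(ray(s,320,240))
E
```

```text
time: 1.73
ee_pos: [470.6, -58.4, 259.4]
tcp_rot: [0.707, 0.707, -0.0, -0.001]
force: [-1.0, -0.5, -0.3]
opening: 59.5
grip_force: 0.0
t 1.73 tcp [470.6 -58.4 259.4] R [[-0.001, 1.0, -0.001], [1.0, 0.001, 0.001], [0.001, -0.001, -1.0]] open 59.5
(array([470.52414431,  13.17845259, 394.90857885]), array([ 0.0053972 , -0.28846614, -0.95756074]))
```

View pics/w1.png

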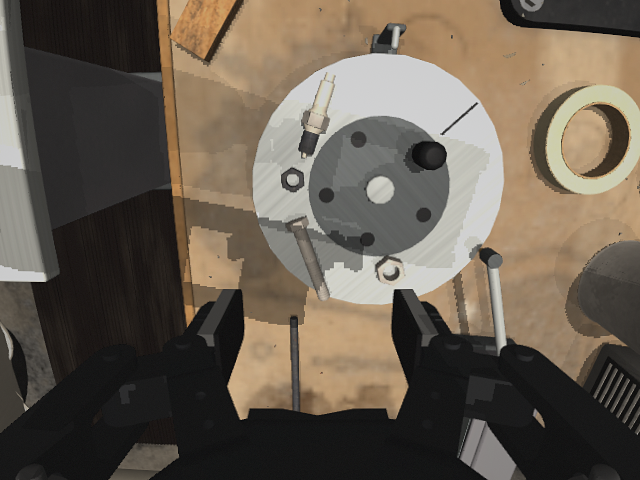

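Wrist view: plug from (332,75) to (303,158), dark nut (292,180), bolt head (297,222) to tip (323,298), bright nut (390,271), knob top (431,155) and centre nut (380,190).

```bash
python3 - <<'E'
from h import *
s=snap('wrist')
for n,u,v,z in [('centre',380,190,61),('plugtip',332,75,64),('plugend',303,158,64),('plughex',316,121,66),('nut12',292,180,65),('bolthead',297,222,64),('bolttip',323,298,64),('nut16',390,271,68),('knob',431,155,97),('n16a',376,268,68),('n16b',404,276,68),('n16top',388,256,68),('rod',295,318,5),('probe',494,258,85)]: print(n,pt(s,u,v,z))
g=s['frame'][240:310,260:420]; cv2.imwrite('pics/c2.png',cv2.resize(s['frame'][140:310,260:430],None,fx=3.4,fy=3.4,interpolation=cv2.INTER_CUBIC))
E
```

```text
centre [525.6 -40.5  61. ]
plugtip [482.   55.3  64. ]
plugend [457.7 -12.3  64. ]
plughex [468.9  18.5  66. ]
nut12 [448.  -31.2  65. ]
bolthead [451.8 -69.   64. ]
bolttip [ 475.5 -143.8   64. ]
nut16 [ 537.2 -114.6   68. ]
knob [558.4  -6.9  97. ]
n16a [ 524.1 -111.6   68. ]
n16b [ 550.6 -119.6   68. ]
n16top [534.6 -99.9  68. ]
rod [ 444.4 -197.1    5. ]
probe [625.7 -96.1  85. ]
```

View pics/c2.png

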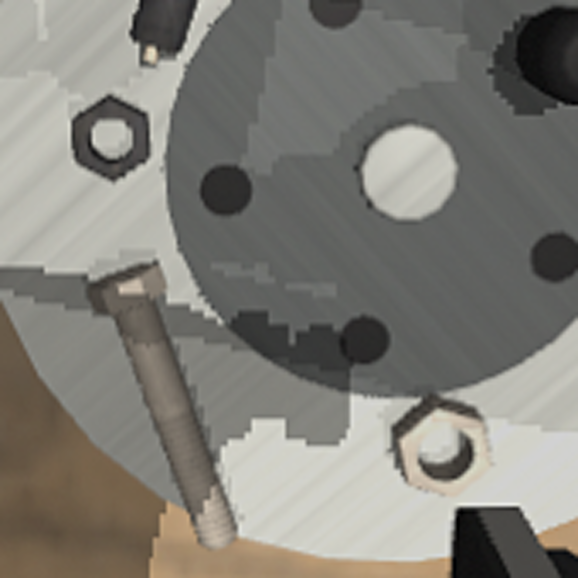

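```bash
python3 -m creep '[0,0,-17.6,-4.1,-1,4,0.5,0,0,-17.6,-4.1,-1,8,0.5,0,0,-17.6,-4.1,-1,12,0.5,0,0,-17.6,-4.1,-1,15,0.5,0,0,-17.6,-4.1,-1,17,0.5,0,0,-17.6,-4.1,-1,18,0.5,0,0,-17.6,-4.1,-1,19,0.5,0,0,-17.6,-4.1,-1,19.1,0.5,0,0,-17.6,-4.1,-1,19.1,0.5]' 40; python3 - <<'E'
from h import *
tool(); print(manip.tips_ahead)
s=snap('wrist','w2.png')
E
```

```text
time: 2.58
ee_pos: [461.9, -99.1, 69.9]
tcp_rot: [0.59, 0.808, 0.0, 0.001]
force: [-0.3, -1.2, -0.2]
opening: 42.5
grip_force: 0.0
t 2.58 tcp [461.9 -99.1  69.9] R [[-0.305, 0.952, 0.002], [0.952, 0.305, -0.001], [-0.001, 0.001, -1.0]] open 42.5
8.0
```

View pics/w2.png

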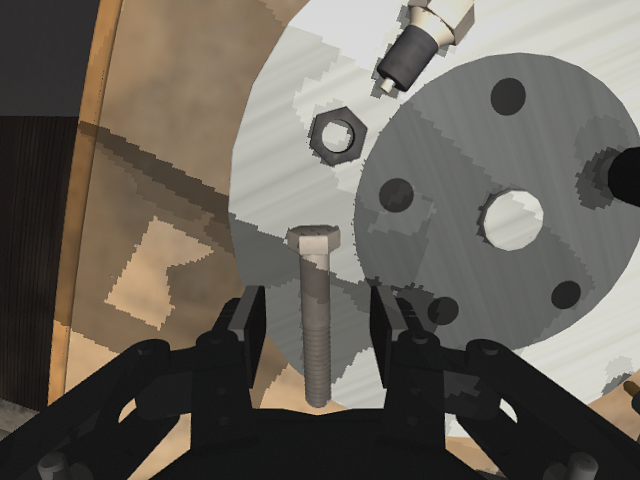

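The bolt shank sits centred between the pads at (316,330), so I lower 4 mm and close.

```bash
python3 -m creep '[0,0,0,0,0,0.4,0.5,0,0,0,0,0,0.4,0.5,0,0,0,0,0,0.4,1,0,0,0,0,0,0.4,1,0,0,0,0,0,0.4,1,0,0,0,0,0,0.4,1,0,0,0,0,0,0.4,1,0,0,0,0,0,-3,1,0,0,0,0,0,-7,1,0,0,0,0,0,-11,1]' 50; python3 - <<'E'
from h import *
tool([470,378,150]); tool([470,378,17])
E
```

```text
time: 3.47
ee_pos: [459.5, -99.0, 178.4]
tcp_rot: [0.59, 0.807, -0.001, -0.002]
force: [1.8, -0.4, -0.6]
opening: 10.1
grip_force: 50.4
t 3.47 tcp [459.5 -99.  178.4] R [[-0.304, 0.953, -0.004], [0.953, 0.304, 0.001], [0.003, -0.003, -1.0]] open 10.1
shift cm [45.12 15.5   2.9 ]
t 3.47 tcp [459.5 -99.  178.4] R [[-0.304, 0.953, -0.004], [0.953, 0.304, 0.001], [0.003, -0.003, -1.0]] open 10.1
shift cm [45.08 15.54 16.2 ]
```

```bash
python3 -m creep '[0,0,0,4,1.4,0,1,0,0,0,8,2.8,0,1,0,0,0,12,4.1,0,1,0,0,0,16,5.5,0,1,0,0,0,20,6.9,0,1,0,0,0,24,8.3,0,1,0,0,0,28,9.6,0,1,0,0,0,32,11,0,1,0,0,0,36,12.4,0,1,0,0,0,39,13.4,0,1]'; python3 - <<'E'
from h import *
tool([470,378,17])
E
```

```text
time: 4.3
ee_pos: [469.3, 315.2, 178.2]
tcp_rot: [0.59, 0.808, -0.0, -0.0]
force: [0.9, 0.5, -1.1]
opening: 10.4
grip_force: 50.5
t 4.3 tcp [469.3 315.2 178.2] R [[-0.305, 0.952, -0.001], [0.952, 0.305, -0.0], [-0.0, -0.001, -1.0]] open 10.4
shift cm [ 5.96  1.99 16.11]
```

```bash
python3 -m creep '[0,0,0,3.5,1.2,2,1,0,0,0,6,2,5.5,1,0,0,0,6,2,9,1,0,0,0,6,2,12,1,0,0,0,6,2,14,1,0,0,0,6,2,15.5,1,0,0,0,6,2,16.1,1,0,0,0,6,2,16.1,1,0,0,0,6,2,16.1,0.5,0,0,0,6,2,16.1,0.5]'; python3 -m creep '[0,0,0,0,0,0,0.5,0,0,0,0,0,-3,0.5,0,0,0,0,0,-7,0.5,0,0,0,0,0,-11,0.5,0,0,0,0,0,-11,0.5]'; python3 - <<'E'
from h import *
s=snap('wrist','w3.png')
tool([470,17,130])
E
```

```text
time: 5.13
ee_pos: [472.1, 376.7, 19.5]
tcp_rot: [0.59, 0.807, 0.001, 0.001]
force: [1.0, 0.6, 0.8]
opening: 34.1
grip_force: 0.0
time: 5.55
ee_pos: [476.2, 379.5, 139.5]
tcp_rot: [0.59, 0.807, 0.009, 0.003]
force: [1.3, 1.1, 1.8]
opening: 42.5
grip_force: 0.0
t 5.6 tcp [474.8 378.6 136. ] R [[-0.304, 0.953, 0.012], [0.953, 0.304, 0.008], [0.004, 0.014, -1.0]] open 42.3
shift cm [-34.31 -11.45   0.31]
```

View pics/w3.png

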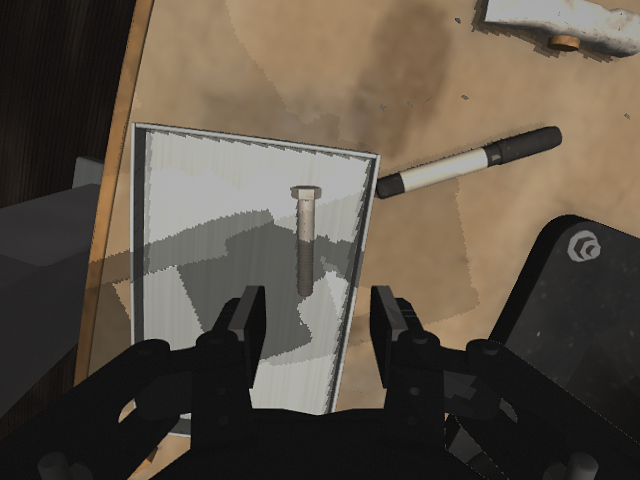

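The bolt lies in the tray at (306,240), against no wall. Next the spark plug.

```bash
python3 -m creep '[0,0,7,-3.8,-1.3,-1,0.4,0,0,14,-7.6,-2.6,-1,0.4,0,0,21,-11.4,-3.8,-1,0.4,0,0,28,-15.2,-5.1,-1,0.4,0,0,35,-19,-6.4,-1,0.4,0,0,37.5,-22.8,-7.7,-1,0.4,0,0,37.5,-26.6,-9,-1,0.4,0,0,37.5,-30.4,-10.3,-1,0.4,0,0,37.5,-33,-11.2,-1,0.4,0,0,37.5,-34.1,-11.5,-1,0.4]'; python3 -m creep '[0,0,0,0,0,0,0.4,0,0,0,0,0,0,0.4]'; python3 - <<'E'
from h import *
tool([469,18,66])
E
```

```text
time: 6.43
ee_pos: [464.4, 13.3, 137.7]
tcp_rot: [0.819, 0.573, -0.0, 0.0]
force: [-0.8, -0.0, -1.1]
opening: 51.6
grip_force: 0.0
time: 6.6
ee_pos: [465.0, 16.4, 137.7]
tcp_rot: [0.819, 0.574, 0.0, -0.0]
force: [-0.4, 0.7, -1.6]
opening: 51.1
grip_force: 0.0
t 6.6 tcp [465.   16.4 137.7] R [[0.34, 0.94, 0.0], [0.94, -0.34, 0.001], [0.001, -0.0, -1.0]] open 51.1
shift cm [0.29 0.32 7.17]
```

```bash
python3 -m creep '[0,0,0,0.3,0.3,3,0.4,0,0,0,0.3,0.3,5.5,0.4,0,0,0,0.3,0.3,6.8,0.4,0,0,0,0.3,0.3,7.1,0.4,0,0,0,0.3,0.3,7.1,0.4,0,0,0,0.3,0.3,7.1,1,0,0,0,0.3,0.3,7.1,1,0,0,0,0.3,0.3,7.1,1,0,0,0,0.3,0.3,7.1,1,0,0,0,0.3,0.3,7.1,1]'; python3 -m creep '[0,0,0,0,0,0,1,0,0,0,0,0,-2,1,0,0,0,0,0,-6,1,0,0,0,0,0,-10,1,0,0,0,0,0,-10,1]'; python3 - <<'E'
from h import *
tool([484,290,165]);tool([484,290,18])
E
```

```text
time: 7.43
ee_pos: [470.3, 18.2, 68.6]
tcp_rot: [0.818, 0.575, 0.001, 0.001]
force: [0.1, 1.5, 5.8]
opening: 17.6
grip_force: 50.7
time: 7.85
ee_pos: [473.6, 17.6, 175.8]
tcp_rot: [0.818, 0.575, 0.006, 0.005]
force: [1.3, -0.2, 1.4]
opening: 17.5
grip_force: 49.9
t 7.85 tcp [473.6  17.6 175.8] R [[0.339, 0.941, 0.015], [0.941, -0.339, -0.001], [0.004, 0.014, -1.0]] open 17.5
shift cm [25.97 -8.28  1.06]
t 7.85 tcp [473.6  17.6 175.8] R [[0.339, 0.941, 0.015], [0.941, -0.339, -0.001], [0.004, 0.014, -1.0]] open 17.5
shift cm [25.92 -8.49 15.76]
```

```bash
python3 -m creep '[0,0,-6,3.8,-1.2,0,1,0,0,-12,7.6,-2.5,0,1,0,0,-18,11.4,-3.7,0,1,0,0,-24,15.2,-4.9,0,1,0,0,-29,19,-6.1,0,1,0,0,-29,22.5,-7.3,0,1,0,0,-29,25,-8.1,1,1,0,0,-29,25.9,-8.4,4,1,0,0,-29,25.9,-8.4,8,1,0,0,-29,25.9,-8.4,11,1]'; python3 - <<'E'
from h import *
tool([484,290,18])
E
```

```text
time: 8.68
ee_pos: [476.9, 290.8, 54.6]
tcp_rot: [0.648, 0.762, -0.0, -0.0]
force: [0.0, 0.1, -1.5]
opening: 17.8
grip_force: 49.9
t 8.68 tcp [476.9 290.8  54.6] R [[-0.161, 0.987, -0.0], [0.987, 0.161, -0.0], [-0.0, -0.0, -1.0]] open 17.8
shift cm [-0.2   0.69  3.66]
```

```bash
python3 -m creep '[0,0,0,-0.2,0.7,2,1,0,0,0,-0.2,0.7,3.2,1,0,0,0,-0.2,0.7,3.7,1,0,0,0,-0.2,0.7,3.7,1,0,0,0,-0.2,0.7,3.7,0.5,0,0,0,-0.2,0.7,3.7,0.5,0,0,0,-0.2,0.7,3.7,0.5,0,0,0,-0.2,0.7,0,0.5,0,0,0,-0.2,0.7,-4,0.5,0,0,0,-0.2,0.7,-8,0.5]'; python3 - <<'E'
from h import *
tool([448,-31,140])
s=snap('top'); f=s['frame']
cv2.imwrite('pics/c3.png',cv2.resize(f[230:370,110:410],None,fx=2.6,fy=2.6))
E
```

```text
time: 9.52
ee_pos: [484.4, 289.1, 138.5]
tcp_rot: [0.648, 0.761, -0.0, -0.0]
force: [0.9, 1.4, 0.9]
opening: 43.0
grip_force: 0.0
t 9.52 tcp [484.4 289.1 138.5] R [[-0.16, 0.987, -0.0], [0.987, 0.16, -0.0], [-0.0, -0.0, -1.0]] open 43.0
shift cm [-31.02  -8.7   -0.14]
```

View pics/c3.png

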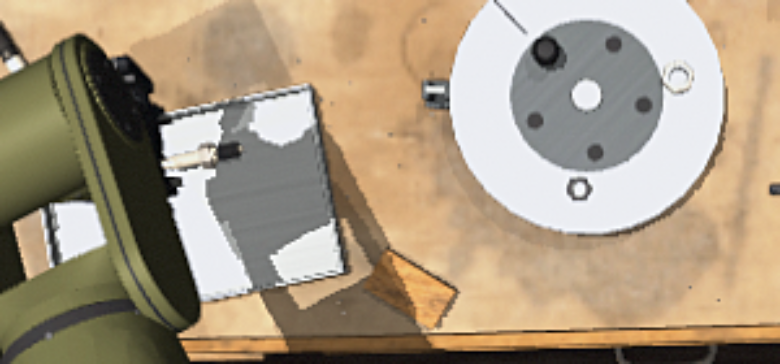

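The plug lies in the tray at crop (205,157) and the dark nut is still at crop (580,189), so I go for it next.

```bash
python3 -m creep '[0,0,9,-3.8,-1.1,0,0.5,0,0,9,-7.6,-2.1,0,0.5,0,0,9,-11.4,-3.2,0,0.5,0,0,9,-15.2,-4.3,0,0.5,0,0,9,-19,-5.3,0,0.5,0,0,9,-22.8,-6.4,0,0.5,0,0,9,-26.6,-7.5,0,0.5,0,0,9,-29.5,-8.3,0,0.5,0,0,9,-31,-8.7,0,0.5,0,0,9,-31,-8.7,0,0.5]'; python3 -m creep '[0,0,0,0,0,0,0.5,0,0,0,0,0,0,0.5]'; python3 - <<'E'
from h import *
tool([448,-31.5,66])
E
```

```text
time: 10.4
ee_pos: [448.7, -33.2, 138.1]
tcp_rot: [0.708, 0.707, 0.001, 0.001]
force: [-0.3, -0.1, -0.2]
opening: 42.7
grip_force: 0.0
time: 10.57
ee_pos: [448.8, -30.1, 137.4]
tcp_rot: [0.706, 0.708, 0.001, 0.0]
force: [1.2, -0.1, 0.2]
opening: 42.6
grip_force: 0.0
t 10.57 tcp [448.8 -30.1 137.4] R [[-0.003, 1.0, 0.001], [1.0, 0.003, 0.0], [0.0, 0.001, -1.0]] open 42.6
shift cm [-0.14 -0.09  7.14]
```

```bash
python3 -m creep '[0,0,0,-0.1,-0.1,3,0.5,0,0,0,-0.1,-0.1,5.5,0.5,0,0,0,-0.1,-0.1,6.8,0.5,0,0,0,-0.1,-0.1,7.1,0.5,0,0,0,-0.1,-0.1,7.1,0.5,0,0,0,-0.1,-0.1,7.1,1,0,0,0,-0.1,-0.1,7.1,1,0,0,0,-0.1,-0.1,7.1,1,0,0,0,-0.1,-0.1,7.1,1,0,0,0,-0.1,-0.1,7.1,1]'; python3 -m creep '[0,0,0,0,0,0,1,0,0,0,0,0,-2,1,0,0,0,0,0,-6,1,0,0,0,0,0,-10,1,0,0,0,0,0,-10,1]'; python3 - <<'E'
from h import *
tool([492,235,18])
E
```

```text
time: 11.4
ee_pos: [448.8, -31.6, 67.6]
tcp_rot: [0.706, 0.708, 0.001, 0.001]
force: [0.0, 1.3, 6.3]
opening: 16.2
grip_force: 49.2
time: 11.82
ee_pos: [452.2, -32.6, 174.8]
tcp_rot: [0.706, 0.708, 0.004, 0.006]
force: [1.0, -0.2, 0.8]
opening: 16.3
grip_force: 48.9
t 11.82 tcp [452.2 -32.6 174.8] R [[-0.003, 1.0, 0.015], [1.0, 0.003, -0.003], [-0.003, 0.015, -1.0]] open 16.3
shift cm [26.8   3.83 15.65]
```

```bash
python3 -m creep '[0,0,-9,3.9,0.6,0,1,0,0,-9,7.8,1.2,0,1,0,0,-9,11.7,1.7,0,1,0,0,-9,15.6,2.3,0,1,0,0,-9,19.5,2.9,0,1,0,0,-9,23.4,3.4,0,1,0,0,-9,26,3.8,1,1,0,0,-9,26.8,3.8,4,1,0,0,-9,26.8,3.8,8,1,0,0,-9,26.8,3.8,11,1]'; python3 - <<'E'
from h import *
tool([494,232,16])
E
```

```text
time: 12.65
ee_pos: [484.0, 237.3, 53.8]
tcp_rot: [0.647, 0.762, -0.0, 0.0]
force: [-0.3, 0.8, -1.5]
opening: 16.8
grip_force: 48.9
t 12.65 tcp [484.  237.3  53.8] R [[-0.161, 0.987, -0.0], [0.987, 0.161, -0.0], [-0.0, -0.0, -1.0]] open 16.8
shift cm [-0.68  0.9   3.78]
```

```bash
python3 -m creep '[0,0,0,-0.7,0.9,2,1,0,0,0,-0.7,0.9,3.2,1,0,0,0,-0.7,0.9,3.7,1,0,0,0,-0.7,0.9,3.7,1,0,0,0,-0.7,0.9,3.7,0.5,0,0,0,-0.7,0.9,3.7,0.5,0,0,0,-0.7,0.9,3.7,0.5,0,0,0,-0.7,0.9,0,0.5,0,0,0,-0.7,0.9,-4,0.5,0,0,0,-0.7,0.9,-8,0.5]'; python3 - <<'E'
from h import *
tool([537,-115,140])
E
```

```text
time: 13.48
ee_pos: [494.0, 231.0, 137.5]
tcp_rot: [0.648, 0.761, -0.0, -0.0]
force: [1.5, 0.8, 0.0]
opening: 42.8
grip_force: 0.0
t 13.48 tcp [494.  231.  137.5] R [[-0.16, 0.987, -0.001], [0.987, 0.16, -0.0], [-0.0, -0.001, -1.0]] open 42.8
shift cm [-34.84  -1.28  -0.25]
```

```bash
python3 -m creep '[0,0,0,-4,-0.1,0,0.5,0,0,0,-8,-0.3,0,0.5,0,0,0,-12,-0.4,0,0.5,0,0,0,-16,-0.6,0,0.5,0,0,0,-20,-0.7,0,0.5,0,0,0,-24,-0.9,0,0.5,0,0,0,-28,-1,0,0.5,0,0,0,-32,-1.2,0,0.5,0,0,0,-34.3,-1.3,0,0.5,0,0,0,-34.8,-1.3,0,0.5]'; python3 -m creep '[0,0,0,0,0,0,0.5,0,0,0,0,0,0,0.5]'; python3 - <<'E'
from h import *
tool([537,-115,66.5])
s=snap('wrist','w4.png')
E
```

```text
time: 14.32
ee_pos: [538.1, -118.3, 137.5]
tcp_rot: [0.65, 0.76, 0.0, 0.002]
force: [-0.5, 0.7, 0.3]
opening: 42.4
grip_force: 0.0
time: 14.48
ee_pos: [537.4, -114.1, 136.4]
tcp_rot: [0.648, 0.761, 0.0, 0.0]
force: [0.2, 0.3, -0.6]
opening: 42.4
grip_force: 0.0
t 14.48 tcp [ 537.4 -114.1  136.4] R [[-0.159, 0.987, 0.001], [0.987, 0.159, 0.0], [0.0, 0.001, -1.0]] open 42.4
shift cm [-0.08 -0.06  6.99]
```

View pics/w4.png

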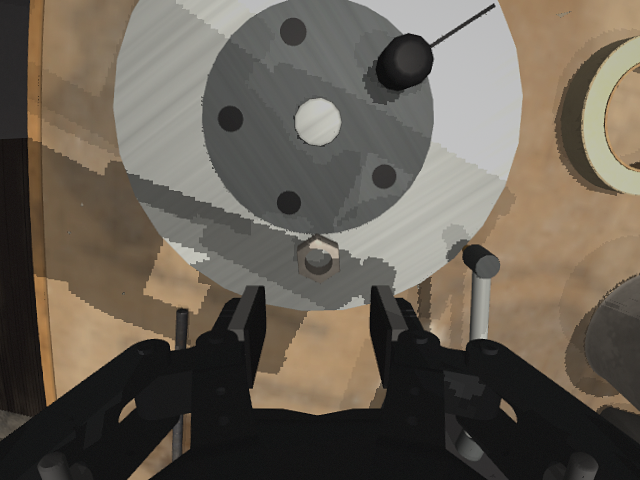

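The bright nut at (318,258) is centred between the pads with its flats facing them, so I descend.

```bash
python3 -m creep '[0,0,0,-0.1,0,3,0.5,0,0,0,-0.1,0,5.5,0.5,0,0,0,-0.1,0,6.7,0.5,0,0,0,-0.1,0,6.9,0.5,0,0,0,-0.1,0,6.9,0.5,0,0,0,-0.1,0,6.9,1,0,0,0,-0.1,0,6.9,1,0,0,0,-0.1,0,6.9,1,0,0,0,-0.1,0,6.9,1,0,0,0,-0.1,0,6.9,1]'; python3 -m creep '[0,0,0,0,0,0,1,0,0,0,0,0,-2,1,0,0,0,0,0,-6,1,0,0,0,0,0,-10,1,0,0,0,0,0,-10,1]'; python3 - <<'E'
from h import *
tool([500,204,16])
E
```

```text
time: 15.37
ee_pos: [538.9, -115.7, 68.8]
tcp_rot: [0.648, 0.761, 0.001, 0.001]
force: [0.3, 0.7, 6.6]
opening: 21.9
grip_force: 49.6
time: 15.78
ee_pos: [542.2, -117.2, 176.5]
tcp_rot: [0.648, 0.761, 0.003, 0.007]
force: [1.9, -1.1, 0.5]
opening: 21.9
grip_force: 49.1
t 15.78 tcp [ 542.2 -117.2  176.5] R [[-0.159, 0.987, 0.015], [0.987, 0.16, -0.005], [-0.007, 0.014, -1.0]] open 21.9
shift cm [32.49  0.73 15.83]
```

```bash
python3 - <<'E'
from h import *
tool([449,243,17])
E
python3 -m creep '[0,0,0,3.9,-0.2,0,1,0,0,0,7.8,-0.5,0,1,0,0,0,11.7,-0.8,0,1,0,0,0,15.6,-1.2,0,1,0,0,0,19.5,-1.6,0,1,0,0,0,23.4,-2,0,1,0,0,0,27.3,-2.4,0,1,0,0,0,31.2,-2.9,0,1,0,0,0,34.5,-3.2,0,1,0,0,0,36.5,-3.4,0,1]'; python3 - <<'E'
from h import *
tool([449,243,17])
E
```

```text
t 15.78 tcp [ 542.2 -117.2  176.5] R [[-0.159, 0.987, 0.015], [0.987, 0.16, -0.005], [-0.007, 0.014, -1.0]] open 21.9
shift cm [37.16 -3.68 15.63]
time: 16.62
ee_pos: [444.5, 242.0, 167.0]
tcp_rot: [0.647, 0.762, 0.001, -0.0]
force: [0.0, 0.3, 0.1]
opening: 21.6
grip_force: 49.1
t 16.62 tcp [444.5 242.  167. ] R [[-0.162, 0.987, 0.001], [0.987, 0.162, 0.001], [0.001, 0.001, -1.0]] open 21.6
shift cm [1.0e-02 4.5e-01 1.5e+01]
```

```bash
python3 -m creep '[0,0,0,0,0.4,4,1,0,0,0,0,0.4,8,1,0,0,0,0,0.4,11.5,1,0,0,0,0,0.4,14,1,0,0,0,0,0.4,15,1,0,0,0,0,0.4,15,1,0,0,0,0,0.4,15,1,0,0,0,0,0.4,15,0.6,0,0,0,0,0.4,15,0.6,0,0,0,0,0.4,15,0.6]';python3 -m creep '[0,0,0,0,0,-3,0.6,0,0,0,0,0,-7,0.6,0,0,0,0,0,-11,0.6,0,0,0,0,0,-15,0.6,0,0,0,0,0,-15,0.6]'; python3 - <<'E'
from h import *
s=snap('wrist','w5.png')
t=snap('top')
tool([558.4,-6.9,150])
E
```

```text
time: 17.45
ee_pos: [449.9, 240.1, 17.3]
tcp_rot: [0.648, 0.761, 0.0, 0.0]
force: [-0.2, -0.7, -0.3]
opening: 34.5
grip_force: 0.0
time: 17.87
ee_pos: [454.5, 242.0, 177.1]
tcp_rot: [0.648, 0.761, 0.008, 0.004]
force: [1.5, 1.2, 1.2]
opening: 34.0
grip_force: 0.0
t 17.97 tcp [451.1 240.6 169.9] R [[-0.16, 0.987, 0.006], [0.987, 0.16, 0.002], [0.001, 0.006, -1.0]] open 34.3
shift cm [-26.15   6.63   2.  ]
```

View pics/w5.png

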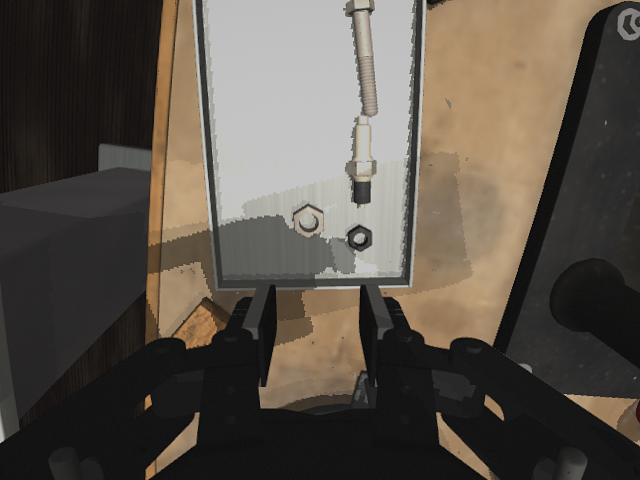

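All four pieces lie in the tray (bolt (365,60), plug (362,165), bright nut (308,222), dark nut (360,238)) and its left half is free for the rod. Now the knob.

```bash
python3 -m creep '[0,0,0,-3.8,1,1,0.5,0,0,0,-7.6,1.9,1,0.5,0,0,0,-11.4,2.9,1,0.5,0,0,0,-15.2,3.9,1,0.5,0,0,0,-19,4.8,1,0.5,0,0,0,-22.8,5.8,1,0.5,0,0,0,-25.3,6.4,1,0.5,0,0,0,-26.1,6.6,1,0.5,0,0,0,-26.1,6.6,1,0.5,0,0,0,-26.1,6.6,1,0.5]'; python3 - <<'E'
from h import *
tool([558.4,-6.9,77])
s=snap('wrist'); f=s['frame']
m=cv2.inRange(f,(0,0,0),(45,45,45)); m[280:]=0
n,l,st,c=cv2.connectedComponentsWithStats(m)
for i in range(1,n):
    if st[i,4]>250: print(st[i],c[i].round(1))
print(proj(s,[558.4,-6.9,97]),proj(s,[525.6,-40.5,61]))
E
```

```text
time: 18.8
ee_pos: [555.3, -6.8, 155.2]
tcp_rot: [0.649, 0.761, -0.001, -0.001]
force: [0.3, 0.6, -0.4]
opening: 42.7
grip_force: 0.0
t 18.8 tcp [555.3  -6.8 155.2] R [[-0.159, 0.987, -0.003], [0.987, 0.159, 0.001], [0.001, -0.003, -1.0]] open 42.7
shift cm [-0.07  0.32  7.82]
[   0    0   32  280 7369] [ 12.8 143.9]
[  472     0   168   125 10313] [569.6  50.3]
[233 205  21  22 354] [242.9 215.8]
[ 295  232   54   48 1740] [324.9 256.3]
[[323.6 264.5]] [[265.3 285.3]]
```

```bash
python3 -m creep '[0,0,0,0,0.3,3,0.5,0,0,0,0,0.3,5.5,0.5,0,0,0,0,0.3,7.4,0.5,0,0,0,0,0.3,7.7,0.5,0,0,0,0,0.3,7.7,0.5,0,0,0,0,0.3,7.7,1,0,0,0,0,0.3,7.7,1,0,0,0,0,0.3,7.7,1,0,0,0,0,0.3,7.7,1,0,0,0,0,0.3,7.7,1]' 40; python3 - <<'E'
from h import *
tool()
P=np.array(manip.read_state()['ee_pos']);r=R.from_quat(manip.read_state()['tcp_rot'])
c=np.array([525.6,-40.5]);v=P[:2]-c;print(np.hypot(*v),np.degrees(np.arctan2(-v[0],v[1])))
a0=np.arctan2(-v[0],v[1])
for k in np.linspace(a0,0,7)[1:]:
    T=np.array([c[0]-48*np.sin(k),c[1]+48*np.cos(k),P[2]]);print((r.inv().apply(T-P)/10).round(2))
E
```

```text
time: 19.68
ee_pos: [560.6, -6.2, 81.7]
tcp_rot: [0.648, 0.761, 0.001, 0.001]
force: [-0.3, 4.6, 5.1]
opening: 21.8
grip_force: 40.0
t 19.68 tcp [560.6  -6.2  81.7] R [[-0.159, 0.987, 0.003], [0.987, 0.159, 0.001], [0.0, 0.003, -1.0]] open 21.8
49.001322713755854 -45.54216076447118
[ 0.44 -0.48 -0.  ]
[ 0.87 -0.94 -0.  ]
[ 1.24 -1.46 -0.  ]
[ 1.54 -2.02 -0.01]
[ 1.77 -2.62 -0.01]
[ 1.91 -3.23 -0.01]
```

```bash
python3 -m creep '[0,0,0,0.44,-0.48,0,1,0,0,0,0.87,-0.94,0,1,0,0,0,1.24,-1.46,0,1,0,0,0,1.54,-2.02,0,1,0,0,0,1.77,-2.62,0,1,0,0,0,1.91,-3.23,0,1,0,0,0,1.91,-3.23,0,1,0,0,0,1.91,-3.23,0,1,0,0,0,1.91,-3.23,0,1]'; python3 - <<'E'
from h import *
tool()
v=np.array(manip.read_state()['ee_pos'])[:2]-[525.6,-40.5];print(np.hypot(*v),np.arctan2(-v[0],v[1]))
E
```

```text
time: 20.43
ee_pos: [525.0, 9.1, 81.7]
tcp_rot: [0.649, 0.761, 0.002, -0.001]
force: [-2.4, 10.2, 9.0]
opening: 22.0
grip_force: 41.3
t 20.43 tcp [525.    9.1  81.7] R [[-0.159, 0.987, 0.002], [0.987, 0.159, 0.004], [0.004, 0.002, -1.0]] open 22.0
49.5854687068799 0.012242986535398005
```

```bash
python3 -m creep '[0,0,0,0,0,0,0.5,0,0,0,0,0,0,0.5,0,0,0,0,0,0,0.5,0,0,0,0,0,-3,0.5,0,0,0,0,0,-7,0.5,0,0,0,0,0,-11,0.5,0,0,0,0,0,-11,0.5]'; python3 - <<'E'
from h import *
s=snap('wrist','w6.png'); tool()
E
```

```text
time: 21.02
ee_pos: [529.1, 6.2, 199.2]
tcp_rot: [0.648, 0.761, 0.004, 0.006]
force: [1.8, -0.6, 1.4]
opening: 42.5
grip_force: 0.0
t 21.07 tcp [527.6   6.3 195.6] R [[-0.159, 0.987, 0.011], [0.987, 0.159, -0.002], [-0.003, 0.01, -1.0]] open 42.9
```

View pics/w6.png

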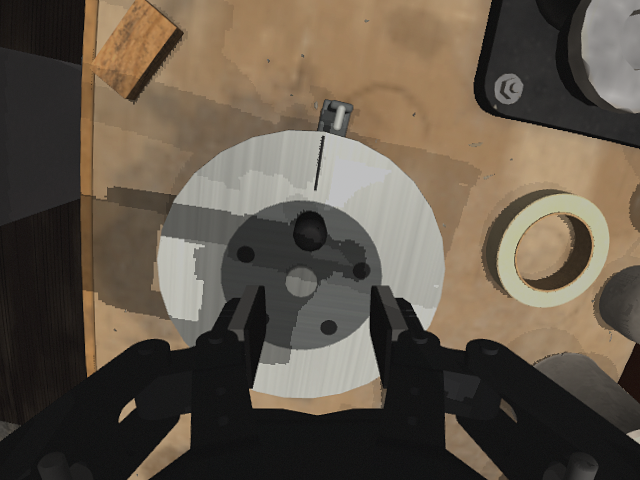

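The line runs from (316,190) to (323,137) and the pointer sits at about (336,128) by the rim, so I measure both angles.

```bash
python3 - <<'E'
from h import *
s=snap('wrist')
c=pt(s,301,282,61)[:2];print(c)
for u,v,z in [(323,137,55),(316,190,55),(334,131,62),(336,101,64),(339,118,64)]:
    p=pt(s,u,v,z);d=p[:2]-[525.6,-40.5];print(p,np.hypot(*d).round(1),np.arctan2(-d[0],d[1]).round(3))
cv2.imwrite('pics/c4.png',cv2.resize(s['frame'][85:205,280:380],None,fx=5,fy=5,interpolation=cv2.INTER_CUBIC))
E
```

```text
[523.3 -39. ]
[522.7  70.3  55. ] 110.8 0.026
[523.7  32.1  55. ] 72.6 0.026
[529.3  75.6  62. ] 116.2 -0.032
[527.2  95.2  64. ] 135.7 -0.012
[531.1  84.7  64. ] 125.3 -0.044
```

View pics/c4.png

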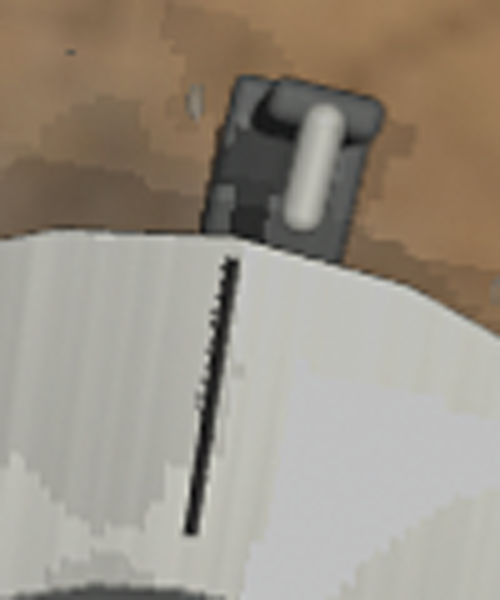

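Pointer direction is about -0.065 rad and the disc line +0.026, so the disc is about 0.09 off. A regrip centred on the pointer line fixes that.

```bash
python3 - <<'E'
from h import *
s=snap('wrist'); p=pt(s,340.6,129.4,62);d=p[:2]-[525.6,-40.5];print(p,np.arctan2(-d[0],d[1]))
tool([528.6,7.4,80])
E
```

```text
[530.8  77.7  62. ] -0.043964883157414106
t 21.17 tcp [524.4   6.7 190. ] R [[-0.159, 0.987, 0.001], [0.987, 0.159, -0.001], [-0.001, 0.001, -1.0]] open 42.6
shift cm [1.0e-02 4.2e-01 1.1e+01]
```

```bash
python3 -m creep '[0,0,0,0,0.4,4,0.5,0,0,0,0,0.4,8,0.5,0,0,0,0,0.4,10.5,0.5,0,0,0,0,0.4,11,0.5,0,0,0,0,0.4,11,0.5,0,0,0,0,0.4,11,1,0,0,0,0,0.4,11,1,0,0,0,0,0.4,11,1,0,0,0,0,0.4,11,1,0,0,0,0,0.4,11,1]'; python3 -m creep '[0,0,0,0,0,0,1,0,0,0,0,0,0,1,0,0,0,0,0,0,1]'; python3 -m creep '[0,0,0,0,0,0,0.5,0,0,0,0,0,0,0.5,0,0,0,0,0,0,0.5,0,0,0,0,0,-3,0.5,0,0,0,0,0,-7,0.5,0,0,0,0,0,-11,0.5,0,0,0,0,0,-11,0.5,0,0,0,0,0,-11,0.5]'; python3 - <<'E'
from h import *
s=snap('wrist')
f=s['frame'];p=proj(s,[[525.6-r*np.sin(a),-40.5+r*np.cos(a),55] for r,a in((72,0),(110,-.05))]);print(p)
# line pixels: dark in annulus on disc between pred points
u0,u1=int(p[:,0].min())-15,int(p[:,0].max())+15;v0,v1=int(p[:,1].min()),int(p[:,1].max())
g=cv2.cvtColor(f,cv2.COLOR_BGR2GRAY)[v0:v1,u0:u1];m=np.argwhere(g<60)
for q in(m[m[:,0]<8],m[m[:,0]>len(g)-8]):
    if len(q):
        v,u=q.mean(0);P=pt(s,u+u0,v+v0,55);d=P[:2]-[525.6,-40.5];print(u+u0,v+v0,P,np.arctan2(-d[0],d[1]))
t=snap('top'); g=cv2.cvtColor(t['frame'],cv2.COLOR_BGR2GRAY)[285:320,395:510];q=np.argwhere(g<75);
print(q[:,1].min()+395,q[:,1].max()+395)
for lo in(q[:,1].min(),q[:,1].max()-6):
    z=q[(q[:,1]>=lo)&(q[:,1]<lo+6)].mean(0);print(pt(t,z[1]+395,z[0]+285,5))
tool([444,-298,150])
E
```

```text
time: 22.0
ee_pos: [529.0, 7.2, 80.8]
tcp_rot: [0.648, 0.761, 0.0, 0.001]
force: [0.3, -3.0, -2.4]
opening: 21.5
grip_force: 41.2
time: 22.25
ee_pos: [529.0, 7.3, 80.8]
tcp_rot: [0.648, 0.761, 0.0, 0.001]
force: [-1.4, -4.5, 1.3]
opening: 21.5
grip_force: 41.6
time: 22.92
ee_pos: [530.7, 7.9, 194.0]
tcp_rot: [0.648, 0.762, 0.003, 0.003]
force: [-0.4, -1.2, -0.2]
opening: 42.7
grip_force: 0.0
[[314.3 193.4]
 [330.4 142.3]]
332.84615384615387 145.46153846153845 [533.2  67.5  55. ] -0.07025455651420724
322.2307692307692 189.23076923076923 [530.8  35.4  55. ] -0.06840430755478827
406 509
[ 440.6 -201.7    5. ]
[ 436.  -419.9    5. ]
t 23.02 tcp [528.1   8.  189.4] R [[-0.16, 0.987, -0.0], [0.987, 0.16, 0.0], [0.0, -0.0, -1.0]] open 42.8
shift cm [-28.86 -13.19   3.93]
```

```bash
python3 -m creep '[0,0,4.5,-3.6,-1.6,0,0.5,0,0,9,-7.2,-3.3,0,0.5,0,0,9,-10.8,-4.9,0,0.5,0,0,9,-14.4,-6.6,0,0.5,0,0,9,-18,-8.2,0,0.5,0,0,9,-21.6,-9.9,0,0.5,0,0,9,-25.2,-11.5,0,0.5,0,0,9,-28,-12.8,0,0.5,0,0,9,-28.9,-13.2,0,0.5,0,0,9,-28.9,-13.2,0,0.5]'; python3 -m creep '[0,0,0,0,0,0,0.5,0,0,0,0,0,0,0.5]'; python3 - <<'E'
from h import *
s=snap('wrist','w7.png'); tool([444,-298,150]); print(manip.read_state()['joint_positions'])
t=snap('top'); cv2.imwrite('pics/c5.png',cv2.resize(t['frame'][150:350,250:530],None,fx=2.8,fy=2.8))
E
```

```text
time: 23.85
ee_pos: [442.7, -299.9, 187.6]
tcp_rot: [0.707, 0.707, -0.0, -0.002]
force: [0.7, -0.2, 0.9]
opening: 42.8
grip_force: 0.0
time: 24.02
ee_pos: [444.2, -297.1, 188.7]
tcp_rot: [0.706, 0.709, 0.0, -0.001]
force: [-0.2, 0.6, -0.4]
opening: 42.8
grip_force: 0.0
t 24.07 tcp [ 444.4 -297.   189. ] R [[-0.005, 1.0, -0.001], [1.0, 0.005, 0.001], [0.001, -0.001, -1.0]] open 42.8
shift cm [-0.1  -0.04  3.9 ]
[-6.89895519e-01 -9.45844468e-02  1.95730773e+00  4.67737970e-04
  1.28040977e+00 -6.94976523e-01]
```

View pics/w7.png

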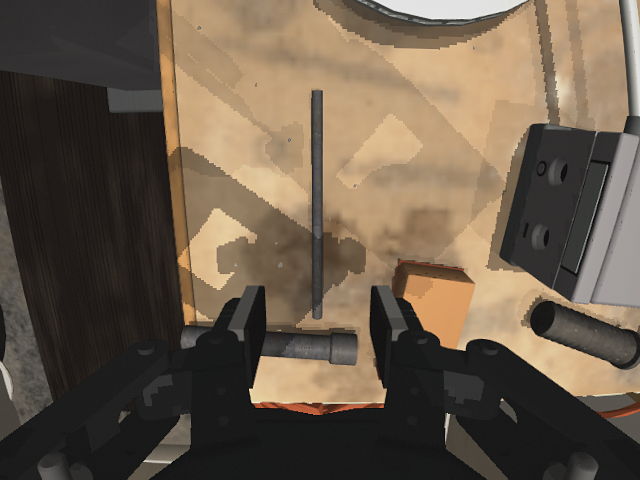

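Rod in the wrist view from (317,91) to (317,318); the zero hole is at (557,171) with its ring mark and the store hole at (540,237) with its bar mark.

```bash
python3 - <<'E'
from h import *
s=snap('wrist'); 
for u,v,z in[(317,91,5),(317,318,5),(557,171,55),(540,237,55),(538,124,108),(490,0,0),(471,268,34),(397,262,34)]: print(pt(s,u,v,z))
cv2.imwrite('pics/c6.png',cv2.resize(s['frame'][110:300,490:630],None,fx=4,fy=3))
E
```

```text
[ 443.4 -197.6    5. ]
[ 444.1 -398.4    5. ]
[ 619.2 -253.6   55. ]
[ 614.  -303.9   55. ]
[ 569.1 -221.7  108. ]
[ 580.1 -124.6    0. ]
[ 571.7 -336.9   34. ]
[ 509.3 -331.6   34. ]
```

View pics/c6.png

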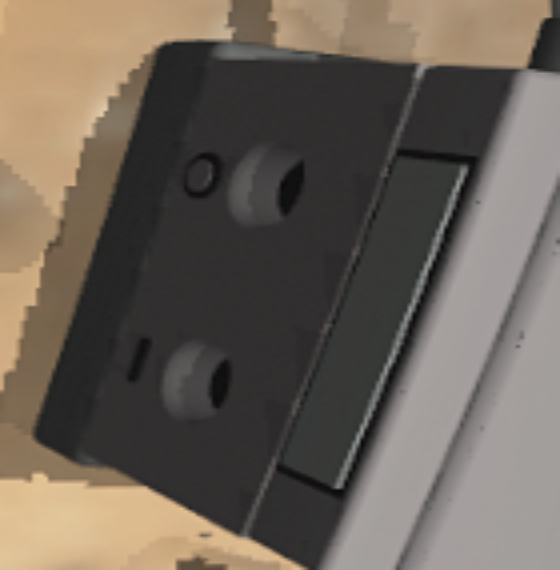

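```bash
python3 - <<'E'
from h import *
s=snap('wrist'); 
for L,z in[([(529.5,126.7),(499,255)],0),([(543,125),(514,264)],25),([(595.5,131.7),(551,287)],108),([(556.7,171.7),(539,236.3)],55),([(565.5,163),(547,231)],65),([(548,177),(531,244)],45)]:
    a,b=[pt(s,u,v,z) for u,v in L];d=a-b;print(z,a,b,np.hypot(*d[:2]).round(1),np.degrees(np.arctan2(-d[0],d[1])).round(1))
t=snap('side',None);cv2.imwrite('pics/c7.png',cv2.resize(t['frame'][220:320,400:490],None,fx=6,fy=6,interpolation=cv2.INTER_CUBIC))
E
```

```text
0 [ 624.3 -222.5    0. ] [ 612.  -337.5    0. ] 115.7 -6.1
25 [ 621.5 -221.1   25. ] [ 613.7 -337.1   25. ] 116.3 -3.8
108 [ 605.8 -224.8  108. ] [ 594.5 -322.2  108. ] 98.1 -6.6
55 [ 619.3 -254.3   55. ] [ 613.4 -303.6   55. ] 49.7 -6.8
65 [ 618.5 -247.    65. ] [ 612.7 -296.6   65. ] 49.9 -6.7
45 [ 619.4 -259.5   45. ] [ 614.  -312.9   45. ] 53.7 -5.8
```

View pics/c7.png

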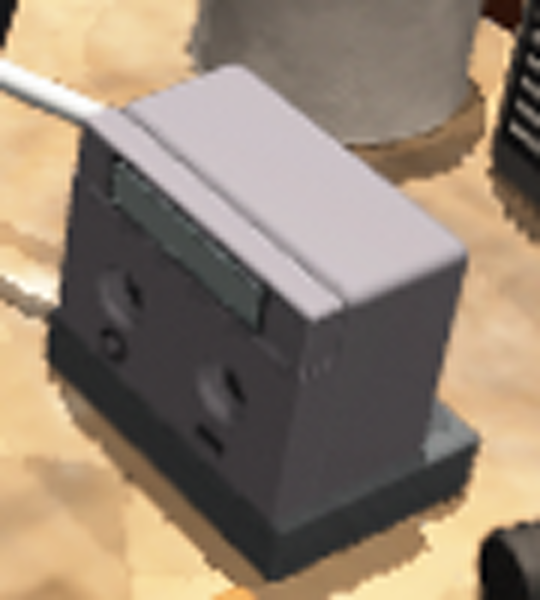

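```bash
python3 - <<'E'
from h import *
t=snap('side');s=snap('wrist')
def tri(s1,p1,s2,p2):
    a,d=ray(s1,*p1);b,e=ray(s2,*p2);k=np.linalg.lstsq(np.c_[d,-e],b-a,rcond=None)[0];return (a+d*k[0]).round(1),(b+e*k[1]).round(1)
print(tri(s,(556.7,171.7),t,(420.3,268.3)),tri(s,(539,236.3),t,(436.8,284.2)))
tool([443.8,-298,10.5])
E
python3 -m creep '[0,0,0,-0.1,-0.1,4,0.5,0,0,0,-0.1,-0.1,8,0.5,0,0,0,-0.1,-0.1,12,0.5,0,0,0,-0.1,-0.1,15,0.5,0,0,0,-0.1,-0.1,17,0.5,0,0,0,-0.1,-0.1,17.8,0.5,0,0,0,-0.1,-0.1,17.8,0.5,0,0,0,-0.1,-0.1,17.8,0.5,0,0,0,-0.1,-0.1,17.8,1,0,0,0,-0.1,-0.1,17.8,1]' 100; python3 -m creep '[0,0,0,0,0,0,1,0,0,0,0,0,0,1,0,0,0,0,0,0,1,0,0,0,0,0,0,1]'
```

```text
(array([ 619. , -255. ,   55.9]), array([ 619.1, -255. ,   56. ])) (array([ 613.5, -304.4,   55.4]), array([ 613.2, -304.3,   55.3]))
t 24.37 tcp [ 444.5 -298.   190. ] R [[-0.004, 1.0, 0.0], [1.0, 0.004, -0.0], [-0.0, 0.0, -1.0]] open 42.5
shift cm [ 1.000e-02 -8.000e-02  1.795e+01]
time: 25.2
ee_pos: [444.6, -300.8, 14.1]
tcp_rot: [0.706, 0.708, 0.0, 0.002]
force: [-0.3, -0.1, 0.6]
opening: 19.5
grip_force: 0.0
time: 25.53
ee_pos: [444.4, -300.7, 14.1]
tcp_rot: [0.706, 0.708, 0.0, 0.002]
force: [-1.5, 1.5, 6.1]
opening: 3.4
grip_force: 98.8
```

```bash
python3 -m creep '[0,0,0,0,0,0,0.7,0,0,0,0,0,0,0.7,0,0,0,0,0,0.4,0.7,0,0,0,0,0,0.4,0.7,0,0,0,0,0,0.4,0.7,0,0,0,0,0,0.4,1,0,0,0,0,0,0.4,1,0,0,0,0,0,0.4,1,0,0,0,0,0,0.4,1,0,0,0,0,0,0.4,1]' 100
```

```text
time: 26.37
ee_pos: [443.6, -300.0, 8.7]
tcp_rot: [0.706, 0.708, -0.0, 0.0]
force: [-1.1, -0.7, 8.0]
opening: 5.5
grip_force: 99.4
```

```bash
python3 -m creep '[0,0,0,0,0,-2,1,0,0,0,0,0,-5,1,0,0,0,0,0,-8,1,0,0,7,1,1,-11,1,0,0,14,2,1.5,-11,1,0,0,21,3,2,-11,1,0,0,28,4,3,-11,1,0,0,35,5,3.7,-11,1,0,0,42,6,4.4,-11,1,0,0,49,6,4.4,-11,1]'; python3 -m creep '[0,0,6.5,0,0,0,1,0,0,13,0,0,0,1,0,0,19.5,0,0,0,1,0,0,26,0,0,0,1,0,0,32.5,0,0,0,1,0,0,39,0,0,0,1,0,0,45,0,0,0,1,0,0,47.5,0,0,0,1,0,0,47.5,0,0,0,1]'; python3 - <<'E'
from h import *
s=snap('wrist','w8.png'); tool([487.9,-240.1,59.5])
E
```

```text
time: 27.2
ee_pos: [487.2, -237.7, 116.9]
tcp_rot: [0.937, 0.35, -0.0, -0.001]
force: [0.1, -0.4, -0.7]
opening: 5.5
grip_force: 98.4
time: 27.95
ee_pos: [486.3, -239.1, 116.9]
tcp_rot: [0.998, -0.055, -0.001, -0.0]
force: [0.3, 0.3, -0.8]
opening: 5.1
grip_force: 98.4
t 28.0 tcp [ 486.4 -239.1  117. ] R [[0.994, -0.109, -0.001], [-0.109, -0.994, 0.001], [-0.002, -0.001, -1.0]] open 5.3
shift cm [0.17 0.08 5.75]
```

View pics/w8.png

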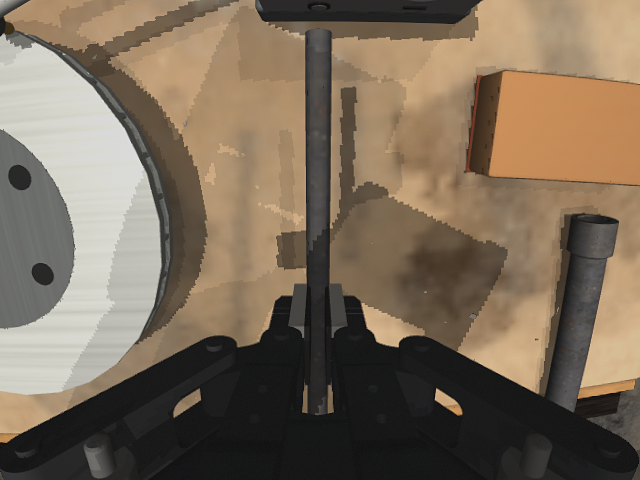

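That was the 16th picture viewed, two over the limit of 14, so from here I work on measured numbers only. It shows the rod held straight along the tool's x axis, front end at (318,32).

```bash
python3 - <<'E'
from h import *
s=snap('wrist'); st=manip.read_state();r=R.from_quat(st['tcp_rot'])
for u,v in[(318,32),(318,150),(318,250)]:
    p=pt(s,u,v,st['ee_pos'][2]-4);print(p,r.inv().apply(p-st['ee_pos']).round(1))
# independent height: side camera - rod tip
t=snap('side');print(proj(t,[[589,-250,113],[589,-250,103]]))
g=cv2.cvtColor(t['frame'],cv2.COLOR_BGR2GRAY)
tip=r.apply([102,0,4])+st['ee_pos'];u,v=proj(t,tip)[0];print(tip,u,v)
u,v=int(u),int(v);print(g[v-16:v+16:2,u-24:u+24:2])
E
```

```text
[ 587.7 -249.7  113.1] [101.7  -0.6   3.9]
[ 548.4 -245.3  113.1] [62.2 -0.7  3.9]
[ 510.8 -241.1  113.1] [24.3 -0.7  4. ]
[[409.7 249.5]
 [409.2 253.8]]
[ 587.92287431 -250.28676697  112.99744797] 409.4 249.8
[[212 214 215 217 217 220 123 144 214 244 252 249 176 206 202 182 174 170
  174 178 188 191 188 187]
 [216 215 216 216 212 216 218 213 117 133 204 241 252 249 199 189 180 186
  184 183 168 198 197 197]
 [217 216 217 219 215 213 213 216 211 201 109 125 193 237 252 250 211 187
  175 198 198 198 198 197]
 [213 212 211 213 216 215 217 215 211 205 201 194 161 114 176 205 198 196
  157 176 200 197 197 198]
 [209 210 211 213 217 216 215 214 208 201 196 195 203 204 125 108 200 199
  198 180 167 198 199 197]
 [ 86  46  40 209 218 222 218 208 199 190 192 200 209 210  90  59  97 194
  198 198 191 163 196 199]
 [ 91  37  38  46 216 212 204 200 204 196 201 206 206 208  62  59  55  74
  192 198 198 186 155 192]
 [ 84  75  31  28 217 204 200 201 205 206 203 209 211 206  63  60  57  76
   44 180 199 197 202 137]
 [ 66  55  22 107 212 206 202 205 203 206 206 103 116 201  64  58  54  82
   86  56 174 199 199 203]
 [ 39  19 177 214 211 203 203 207 146  90  87  80  65 118  59  73  53  74
   74  84  79 161 200 198]
 [ 17 182 184 180 175 130  92  86  78  68  55  38 107 152  59  53  69  89
   74  75  67  91 140 200]
 [210 211 207 104  92  81  73  54  43  45 124 200 191 114  60  58  59  61
   62  76  75  74  74 123]
 [155  95  91  76  65  51  36 101 183 215 211 200 190  85  59  58  58  57
   52  54  74  75  73  92]
 [ 90  75  55  43  35 204 206 184 183 182 184 202 200  58  58  59  58  58
   59  55  63  74  73  75]
 [ 46  33  69 209 200 203 211 212 212 177 173 167 164  58  58  59  59  58
   59  59  58  72  76  75]
 [195 197 122 122 117 203 205 215 217 209 198 168 156  58  58  59  58  58
   60  59  56  54  47  73]]
```

```bash
python3 -m creep '[0,0,0,0,0.1,2,1,0,0,0,0,0.1,4,1,0,0,0,0,0.1,5.3,1,0,0,0,0,0.1,5.7,1,0,0,0,1,0.1,5.7,1,0,0,0,2,0.1,5.7,1,0,0,0,2,0.1,5.7,1]'; python3 - <<'E'
from h import *
t=snap('side');s=snap('wrist'); st=manip.read_state();r=R.from_quat(st['tcp_rot']);tool()
p=st['ee_pos']
for z in(4,6):
  tip=r.apply([102,-.7,z])+p;print(tip.round(1),proj(t,tip))
h=r.inv().apply(np.array([619,-254.6,55.3])-p);print('hole in tool',h.round(1))
u,v=proj(t,tip)[0].astype(int);g=cv2.cvtColor(t['frame'],cv2.COLOR_BGR2GRAY);print(u,v);print(g[v-14:v+14,u-16:u+14:2])
E
```

```text
time: 28.68
ee_pos: [509.9, -243.8, 62.7]
tcp_rot: [0.998, -0.055, 0.002, 0.001]
force: [-1.0, -0.4, 0.8]
opening: 5.2
grip_force: 98.4
t 28.78 tcp [ 508.4 -243.3   62.3] R [[0.994, -0.109, 0.002], [-0.109, -0.994, -0.001], [0.002, 0.001, -1.0]] open 5.6
[ 609.8 -253.8   58.5] [[416.5 268.8]]
[ 609.8 -253.8   56.5] [[416.4 269.6]]
hole in tool [111.2  -0.9   7.2]
416 269
[[212 212 208 203 196 180  59  60  60  61  50  74  75  74  78]
 [206 212 210 206 195 173  59  59  58  60  52  67  75  75  75]
 [180 211 217 205 195 177  59  59  59  59  53  44  74  75  75]
 [185 189 214 207 202 177  59  60  59  59  53  52  61  75  75]
 [184 183 183 204 204 180  59  59  58  59  58  58  58  74  75]
 [185 180 179 172 195 148  60  59  59  60  59  59  64  59  75]
 [214 206 175 170 165 147  60  59  58  59  59  60  59  55  85]
 [216 212 173 167 164 123  59  60  59  58  59  59  59  55  63]
 [220 213 204 169 166 101  59  58  59  58  58  58  60  55  49]
 [219 218 221 210 193  77  59  59  59  53  59  59  59  56  57]
 [149 229 229 229 205  77  56  59  61  65  62  58  59  60  59]
 [ 59 243 236 239 230  84  59  59
[... 338 characters left out ...]
8  60]
 [128 203  96  83  83  76  63  49  39  63  84  59  59  59  58]
 [206 129  90  87  73  57  45  39  58  60  84  54  60  59  59]
 [122  90  82  71  51  39  43  58  56  47  72  61  58  59  59]
 [ 85  76  73  51  34  33  47  60  48  28  57  60  59  59  58]
 [ 77  66  50  57  33  38  39  58  53  50  46  60  58  58  58]
 [ 57  49  77 132  40  38  38  49  54  61  37  59  59  59  59]
 [ 52  80 176 168  38  36  37  46  50  51  35  59  58  59  58]
 [110 177 179 167  38  37  36  40  45  37  34  58  58  59  58]
 [175 177 180 179  47  37  37  39  39  50  49  59  59  58  60]
 [177 179 180 177  68  39  38  39  41  47  59  59  59  58  59]
 [178 180 181 178  72  48  37  39  40  39  60  59  59  58  59]]
```

```bash
python3 -m creep '[0,0,0,0.6,0,0,1,0,0,0,1.2,0,0,1,0,0,0,1.5,0,0,1,0,0,0,1.8,0,0,1,0,0,0,2,0,0,1,0,0,0,2,0,0,1,0,0,0,2,0,0,1]'; python3 - <<'E'
from h import *
tool()
E
```

```text
time: 29.37
ee_pos: [526.2, -244.9, 60.6]
tcp_rot: [0.998, -0.055, -0.001, -0.0]
force: [-2.6, -0.1, 0.9]
opening: 5.6
grip_force: 98.5
t 29.37 tcp [ 526.2 -244.9   60.6] R [[0.994, -0.11, -0.001], [-0.11, -0.994, 0.0], [-0.001, -0.0, -1.0]] open 5.6
```

```bash
python3 -m creep '[0,0,0,0.2,0,0,1,0,0,0,0.3,0,0,1,0,0,0,0.4,0,0,1,0,0,0,0.4,0,0,1]'; python3 -m creep '[0,0,0,0.1,0,0,1,0,0,0,0.2,0,0,1,0,0,0,0.2,0,0,1,0,0,0,0.2,0,0,1]'
```

```text
time: 29.7
ee_pos: [529.3, -245.1, 60.2]
tcp_rot: [0.998, -0.055, -0.002, -0.0]
force: [-6.5, -0.1, 1.6]
opening: 5.2
grip_force: 98.6
time: 30.03
ee_pos: [529.6, -244.9, 59.4]
tcp_rot: [0.998, -0.055, -0.004, -0.001]
force: [-10.7, 0.9, 1.6]
opening: 5.2
grip_force: 98.8
```

The button bottomed out (force rose past 4 N with the rod stopped), so zero is pressed. I back out and set the rod down on clear bench there.

```bash
python3 -m creep '[0,0,0,-1.5,0,0,1,0,0,0,-4,0,0,1,0,0,0,-7,0,0,1,0,0,0,-8,0,1,1,0,0,0,-8,0,3,1,0,0,0,-8,0,4.4,1,0,0,0,-8,0,4.9,1,0,0,0,-8,0,5,1,0,0,0,-8,0,5,1]'; python3 - <<'E'
from h import *
tool()
E
```

```text
time: 30.78
ee_pos: [453.6, -236.9, 11.0]
tcp_rot: [0.998, -0.055, 0.0, 0.0]
force: [-0.1, -0.7, 0.1]
opening: 5.0
grip_force: 98.4
t 30.78 tcp [ 453.6 -236.9   11. ] R [[0.994, -0.11, 0.001], [-0.11, -0.994, -0.0], [0.001, 0.0, -1.0]] open 5.0
```

```bash
python3 -m creep '[0,0,0,0,0,0,0.6,0,0,0,0,0,0,0.6,0,0,0,0,0,0,0.6,0,0,0,0,0,0,0.6,0,0,0,0,0,-3,0.5,0,0,0,0,0,-7,0.5,0,0,0,0,0,-11,0.5,0,0,0,0,0,-15,0.5,0,0,0,0,0,-15,0.5,0,0,0,0,0,-15,0.5]'; python3 - <<'E'
from h import *
tool([528.7,7.4,80])
t=snap('top');g=cv2.cvtColor(t['frame'],cv2.COLOR_BGR2GRAY)
E
```

```text
time: 31.62
ee_pos: [455.1, -238.1, 165.1]
tcp_rot: [0.998, -0.055, 0.004, 0.002]
force: [0.3, 0.5, -1.4]
opening: 42.5
grip_force: 0.0
t 31.62 tcp [ 455.1 -238.1  165.1] R [[0.994, -0.11, 0.007], [-0.11, -0.994, -0.005], [0.007, 0.004, -1.0]] open 42.5
shift cm [  4.55 -25.24   8.44]
```

```bash
python3 -m creep '[0,0,0,0.7,-4,0,0.5,0,0,0,1.4,-8,0,0.5,0,0,0,2.1,-12,0,0.5,0,0,0,2.9,-16,0,0.5,0,0,0,3.6,-20,0,0.5,0,0,0,4.3,-24,0,0.5,0,0,0,4.6,-25.2,0,0.5,0,0,0,4.6,-25.2,0,0.5,0,0,0,4.6,-25.2,0,0.5,0,0,0,4.6,-25.2,0,0.5]'; python3 - <<'E'
from h import *
tool([528.7,7.4,80])
s=snap('wrist')
m=cv2.inRange(s['frame'],(0,0,0),(45,45,45)); m[285:]=0
u,v=proj(s,[528.7,7.4,97])[0];print(u,v)
n,l,st,c=cv2.connectedComponentsWithStats(m)
for i in range(1,n):
    if st[i,4]>250: print(st[i],c[i].round(1))
E
```

```text
time: 32.5
ee_pos: [525.6, 7.8, 159.5]
tcp_rot: [0.998, -0.055, -0.001, 0.0]
force: [-0.1, -0.2, 0.2]
opening: 42.7
grip_force: 0.0
t 32.5 tcp [525.6   7.8 159.5] R [[0.994, -0.111, -0.003], [-0.111, -0.994, -0.0], [-0.002, 0.001, -1.0]] open 42.7
shift cm [0.33 0.   7.95]
319.1 253.0
[    0     0   154   107 10598] [60.8 48.5]
[ 603   14   37   54 1375] [621.6  42.2]
[476  39  25  29 366] [485.3  55.6]
[359 149  22  22 360] [369.5 159.4]
[599 150  32 135 535] [614.9 216.8]
[444 175  20  20 326] [453.5 184.5]
[185 213  29  24 435] [201.8 225.9]
[ 297  220   44   65 1960] [320.4 250.5]
[439 258  20  20 309] [448.6 267.3]
```

```bash
python3 -m creep '[0,0,0,0.3,0,3,0.5,0,0,0,0.3,0,5.5,0.5,0,0,0,0.3,0,7.4,0.5,0,0,0,0.3,0,7.8,0.5,0,0,0,0.3,0,7.8,0.5,0,0,0,0.3,0,7.8,1,0,0,0,0.3,0,7.8,1,0,0,0,0.3,0,7.8,1,0,0,0,0.3,0,7.8,1,0,0,0,0.3,0,7.8,1]' 50; python3 - <<'E'
from h import *
tool(); c=np.array([525.6,-40.5]);r=R.from_quat(manip.read_state()['tcp_rot']);v=np.array(manip.read_state()['ee_pos'])[:2]-c;a0=np.arctan2(-v[0],v[1]);print(np.hypot(*v),a0)
f=lambda a:np.array([c[0]-48.5*np.sin(a),c[1]+48.5*np.cos(a),0])
A=a0+np.radians(9)*np.arange(0,41)
for k in range(4):
    print([(r.inv().apply(f(a)-f(A[10*k]))/10).round(2)[:2].tolist() for a in A[10*k+1:10*k+11]])
E
```

```text
time: 33.38
ee_pos: [530.5, 6.4, 84.8]
tcp_rot: [0.998, -0.055, 0.001, 0.002]
force: [-0.8, -7.1, 0.3]
opening: 21.0
grip_force: 48.9
t 33.38 tcp [530.5   6.4  84.8] R [[0.994, -0.11, 0.003], [-0.11, -0.994, -0.004], [0.003, 0.003, -1.0]] open 21.0
47.1775035462418 -0.10452870772959456
[[-0.76, 0.06], [-1.5, 0.25], [-2.2, 0.54], [-2.85, 0.94], [-3.42, 1.44], [-3.91, 2.02], [-4.31, 2.67], [-4.59, 3.38], [-4.77, 4.12], [-4.82, 4.88]]
[[0.06, 0.76], [0.25, 1.5], [0.54, 2.2], [0.94, 2.85], [1.44, 3.42], [2.02, 3.91], [2.67, 4.31], [3.38, 4.59], [4.12, 4.77], [4.88, 4.82]]
[[0.76, -0.06], [1.5, -0.25], [2.2, -0.54], [2.85, -0.94], [3.42, -1.44], [3.91, -2.02], [4.31, -2.67], [4.59, -3.38], [4.77, -4.12], [4.82, -4.88]]
[[-0.06, -0.76], [-0.25, -1.5], [-0.54, -2.2], [-0.94, -2.85], [-1.44, -3.42], [-2.02, -3.91], [-2.67, -4.31], [-3.38, -4.59], [-4.12, -4.77], [-4.88, -4.82]]
```

```bash
python3 -m creep '[0,0,0,-0.76,0.06,0,1,0,0,0,-1.5,0.25,0,1,0,0,0,-2.2,0.54,0,1,0,0,0,-2.85,0.94,0,1,0,0,0,-3.42,1.44,0,1,0,0,0,-3.91,2.02,0,1,0,0,0,-4.31,2.67,0,1,0,0,0,-4.59,3.38,0,1,0,0,0,-4.77,4.12,0,1,0,0,0,-4.82,4.88,0,1]' 60; python3 - <<'E'
from h import *
tool();v=np.array(manip.read_state()['ee_pos'])[:2]-[525.6,-40.5];print(np.hypot(*v),np.arctan2(-v[0],v[1]))
E
```

```text
time: 34.22
ee_pos: [479.3, -35.1, 84.9]
tcp_rot: [0.998, -0.056, 0.005, -0.001]
force: [9.3, 3.3, -7.6]
opening: 20.8
grip_force: 60.2
t 34.22 tcp [479.3 -35.1  84.9] R [[0.994, -0.111, 0.01], [-0.111, -0.994, 0.001], [0.01, -0.002, -1.0]] open 20.8
46.61973941877558 1.454236241837995
```

```bash
python3 -m creep '[0,0,0,0.06,0.76,0,1,0,0,0,0.25,1.5,0,1,0,0,0,0.54,2.2,0,1,0,0,0,0.94,2.85,0,1,0,0,0,1.44,3.42,0,1,0,0,0,2.02,3.91,0,1,0,0,0,2.67,4.31,0,1,0,0,0,3.38,4.59,0,1,0,0,0,4.12,4.77,0,1,0,0,0,4.88,4.82,0,1]'; python3 - <<'E'
from h import *
tool();v=np.array(manip.read_state()['ee_pos'])[:2]-[525.6,-40.5];print(np.hypot(*v),np.arctan2(-v[0],v[1]))
E
```

```text
time: 35.05
ee_pos: [520.4, -89.2, 84.8]
tcp_rot: [0.998, -0.055, 0.0, 0.001]
force: [-4.0, 0.4, 6.7]
opening: 20.8
grip_force: 61.5
t 35.05 tcp [520.4 -89.2  84.8] R [[0.994, -0.11, 0.001], [-0.11, -0.994, -0.002], [0.001, 0.001, -1.0]] open 20.8
48.96261356542792 3.0357714291387055
```

```bash
python3 -m creep '[0,0,0,0.76,-0.06,0,1,0,0,0,1.5,-0.25,0,1,0,0,0,2.2,-0.54,0,1,0,0,0,2.85,-0.94,0,1,0,0,0,3.42,-1.44,0,1,0,0,0,3.91,-2.02,0,1,0,0,0,4.31,-2.67,0,1,0,0,0,4.59,-3.38,0,1,0,0,0,4.77,-4.12,0,1,0,0,0,4.82,-4.88,0,1]'; python3 - <<'E'
from h import *
tool();v=np.array(manip.read_state()['ee_pos'])[:2]-[525.6,-40.5];print(np.hypot(*v),np.arctan2(-v[0],v[1])+6.283)
E
```

```text
time: 35.88
ee_pos: [575.0, -45.7, 84.8]
tcp_rot: [0.998, -0.055, 0.002, 0.001]
force: [-0.4, -4.4, 6.3]
opening: 20.9
grip_force: 61.6
t 35.88 tcp [575.  -45.7  84.8] R [[0.994, -0.11, 0.005], [-0.11, -0.994, -0.002], [0.005, 0.002, -1.0]] open 20.9
49.64824553019424 4.607532590380274
```

```bash
python3 -m creep '[0,0,0,-0.06,-0.76,0,1,0,0,0,-0.25,-1.5,0,1,0,0,0,-0.54,-2.2,0,1,0,0,0,-0.94,-2.85,0,1,0,0,0,-1.44,-3.42,0,1,0,0,0,-2.02,-3.91,0,1,0,0,0,-2.67,-4.31,0,1,0,0,0,-3.38,-4.59,0,1,0,0,0,-4.12,-4.77,0,1,0,0,0,-5,-4.84,0,1]'; python3 -m creep '[0,0,0,0,0,0,1,0,0,0,0,0,0,1,0,0,0,0,0,0,1,0,0,0,0,0,0,1]';python3 - <<'E'
from h import *
tool();v=np.array(manip.read_state()['ee_pos'])[:2]-[525.6,-40.5];print(np.hypot(*v),np.arctan2(-v[0],v[1])+6.283)
E
```

```text
time: 36.72
ee_pos: [531.0, 6.6, 84.8]
tcp_rot: [0.999, -0.054, 0.004, 0.003]
force: [4.2, -13.1, 2.7]
opening: 20.8
grip_force: 61.4
time: 37.05
ee_pos: [529.6, 6.6, 84.7]
tcp_rot: [0.999, -0.055, 0.001, 0.002]
force: [-3.3, -9.5, 7.2]
opening: 21.0
grip_force: 62.1
t 37.05 tcp [529.6   6.6  84.7] R [[0.994, -0.109, 0.003], [-0.109, -0.994, -0.005], [0.003, 0.005, -1.0]] open 21.0
47.265544741194965 6.198846894242398
```

Release, rise, then measure the line angle and the rod.

```bash
python3 -m creep '[0,0,0,0,0,0,0.5,0,0,0,0,0,0,0.5,0,0,0,0,0,0,0.5,0,0,0,0,0,-3,0.5,0,0,0,0,0,-7,0.5,0,0,0,0,0,-9,0.5,0,0,0,0,0,-9,0.5,0,0,0,0,0,-9,0.5,0,0,0,0,0,-9,0.5]'; cat > look.py <<'E'
from h import *
def disc():
    # every pixel of the rim annulus sampled in the top view
    t=snap('top');g=cv2.cvtColor(t['frame'],cv2.COLOR_BGR2GRAY)
    A=np.linspace(-.5,.4,451)
    S=np.mean([[cv2.getRectSubPix(g,(1,1),tuple(map(float,q)))[0,0] for q in proj(t,[[525.6-r*np.sin(a),-40.5+r*np.cos(a),55] for a in A])] for r in range(76,108,4)],0)
    i=S.argmin();w=np.clip(np.median(S)-S-25,0,None)*(abs(A-A[i])<.06);print('line',A[i],(w*A).sum()/w.sum(),S[i],np.median(S))
    return t
if __name__=='__main__':
    t=disc();g=cv2.cvtColor(t['frame'],cv2.COLOR_BGR2GRAY);e=proj(t,[[350,-226,5],[570,-249,5],[454,-237,5]]);print(e)
    u0,v0=int(e[:,0].min())-25,int(e[:,1].min())-8;m=(g[v0:v0+115,u0:u0+70]<85).astype(np.uint8)
    n,l,st,c=cv2.connectedComponentsWithStats(m)
    for i in range(1,n):
        if st[i,4]>60:
            q=np.argwhere(l==i)[:,::-1].astype(np.float32)+[u0,v0];(cx,cy),(w,h),an=cv2.minAreaRect(q.astype(np.float32))
            b=cv2.boxPoints(((cx,cy),(w,h),an));d=[b[0]-b[1],b[1]-b[2]];d=max(d,key=np.linalg.norm)/2
            print(st[i],(w,h),[pt(t,*(np.array([cx,cy])+k*d),5) for k in(-1,0,1)])
    tool()
E
python3 look.py
```

```text
time: 37.8
ee_pos: [527.6, 9.0, 171.6]
tcp_rot: [0.998, -0.055, -0.001, -0.0]
force: [0.1, 0.2, 0.0]
opening: 42.8
grip_force: 0.0
line 0.10999999999999999 0.09341919541366019 49.375 122.25
[[420.3 343.8]
 [426.1 245.6]
 [423.2 297. ]]
[ 24  16   8  88 195] (3.1812925338745117, 87.26721954345703) [array([ 553.3, -246.5,    5. ]), array([ 455.2, -235.8,    5. ]), array([ 358.3, -225.5,    5. ])]
t 37.85 tcp [527.3   9.  170.9] R [[0.994, -0.11, -0.003], [-0.11, -0.994, 0.001], [-0.003, -0.0, -1.0]] open 42.5
```

```bash
python3 -m creep '[0,0,0,-0.7,4,0,0.5,0,0,0,-1.4,8,0,0.5,0,0,0,-2.1,12,0,0.5,0,0,0,-2.9,16,0,0.5,0,0,0,-3.6,20,0,0.5,0,0,0,-4.3,24,0,0.5,0,0,0,-4.5,25.1,0,0.5,0,0,0,-4.5,25.1,0,0.5,0,0,0,-4.5,25.1,0,0.5,0,0,0,-4.5,25.1,0,0.5]'; python3 - <<'E'
from look import *
disc()
s=snap('wrist');g=cv2.cvtColor(s['frame'],cv2.COLOR_BGR2GRAY)
e=proj(s,[[553,-246.5,5],[500,-240.7,5],[470,-237.5,5]]);print(e)
for v in range(int(e[0,1])+6,int(e[2,1]),25):
    u0=int(np.interp(v,e[:,1],e[:,0]));x=np.where(g[v,u0-25:u0+25]<90)[0]+u0-25;print(v,x.min() if len(x) else 0,x.max() if len(x) else 0,pt(s,x.mean(),v,5) if len(x) else '')
c=g[:int(e[1,1]),int(e[0,0])-8:int(e[0,0])+8].mean(1);print([int(q) for q in c[int(max(e[0,1]-20,0)):int(e[0,1])+20:2]])
tool([455,-235.8,8.5])
E
```

```text
time: 38.68
ee_pos: [455.9, -234.5, 171.7]
tcp_rot: [0.999, -0.055, -0.001, -0.001]
force: [-0.1, -0.1, 0.1]
opening: 42.9
grip_force: 0.0
line -0.057999999999999996 -0.05482573261661175 155.625 231.125
[[320.9  89.3]
 [320.8 160.4]
 [320.9 198.2]]
95 316 328 [ 548.8 -246.9    5. ]
120 316 328 [ 530.5 -244.9    5. ]
145 316 329 [ 511.7 -243.3    5. ]
170 316 327 [ 492.4 -240.4    5. ]
195 316 327 [ 472.5 -238.3    5. ]
[138, 139, 139, 139, 139, 140, 139, 140, 124, 84, 83, 81, 83, 83, 84, 84, 85, 85, 84, 85]
t 38.78 tcp [ 456.3 -234.3  172.2] R [[0.994, -0.108, -0.001], [-0.108, -0.994, 0.001], [-0.001, -0.001, -1.0]] open 42.7
shift cm [-0.1   0.17 16.37]
```

```bash
python3 -m creep '[0,0,0,-0.1,0.2,4,0.5,0,0,0,-0.1,0.2,8,0.5,0,0,0,-0.1,0.2,12,0.5,0,0,0,-0.1,0.2,14.5,0.5,0,0,0,-0.1,0.2,15.9,0.6,0,0,0,-0.1,0.2,16.3,0.6,0,0,0,-0.1,0.2,16.3,0.7,0,0,0,-0.1,0.2,16.3,0.7,0,0,0,-0.1,0.2,16.3,0.7,0,0,0,-0.1,0.2,16.3,0.7]'; python3 -m creep '[0,0,0,0,0,0,1,0,0,0,0,0,0,1,0,0,0,0,0,0,1,0,0,0,0,0,0,1,0,0,0,0,0,0,1]' 100
```

```text
time: 39.62
ee_pos: [455.6, -237.6, 10.6]
tcp_rot: [0.999, -0.055, 0.001, 0.0]
force: [-0.8, -1.0, -0.0]
opening: 25.3
grip_force: 0.0
time: 40.03
ee_pos: [455.4, -238.0, 10.7]
tcp_rot: [0.998, -0.055, 0.001, 0.0]
force: [-0.2, 1.9, 5.7]
opening: 5.1
grip_force: 98.8
```

```bash
python3 -m creep '[0,0,0,0,0,-2,1,0,0,0,0,0,-5,1,0,0,0,0,2,-5,1,0,0,0,0,4,-5,1,0,0,0,1,4.9,-5,1,0,0,0,3,4.9,-5,1,0,0,0,4.5,4.9,-5,1,0,0,0,5,4.9,-5,1,0,0,0,5,4.9,-5,1,0,0,0,5,4.9,-5,1]'; python3 - <<'E'
from h import *
s=snap('wrist');t=snap('side');tool();st=manip.read_state();r=R.from_quat(st['tcp_rot']);p=st['ee_pos']
print('hole',r.inv().apply(np.array([613.4,-304,55.3])-p).round(1))
g=cv2.cvtColor(s['frame'],cv2.COLOR_BGR2GRAY)
for x in(40,60,80,90):
    u,v=proj(s,r.apply([x,0,6])+p)[0];print(x,u,v,g[int(v),int(u)-22:int(u)+22].tolist())
u,v=proj(t,r.apply([100,0,6])+p)[0];print(u,v,proj(t,[613.4,-304,55.3]));g=cv2.cvtColor(t['frame'],cv2.COLOR_BGR2GRAY);u,v=int(u),int(v);print(g[v-12:v+13,u-20:u+14:2])
E
```

```text
time: 40.87
ee_pos: [498.5, -291.6, 59.2]
tcp_rot: [0.998, -0.055, -0.001, -0.0]
force: [0.1, 0.5, -0.0]
opening: 4.8
grip_force: 98.5
t 40.97 tcp [ 498.2 -291.5   59.3] R [[0.994, -0.11, -0.001], [-0.11, -0.994, 0.001], [-0.001, -0.0, -1.0]] open 5.3
hole [115.9  -0.2   3.9]
40 319.6 210.2 [138, 138, 137, 137, 138, 136, 137, 138, 139, 28, 50, 54, 59, 67, 71, 70, 76, 78, 81, 82, 81, 80, 79, 79, 76, 74, 70, 68, 62, 53, 48, 41, 41, 68, 66, 66, 66, 66, 66, 66, 66, 67, 66, 66]
60 319.6 156.9 [135, 134, 135, 135, 134, 134, 136, 135, 89, 44, 56, 63, 67, 65, 67, 68, 70, 72, 76, 76, 77, 76, 77, 79, 78, 77, 76, 75, 69, 60, 55, 49, 43, 63, 74, 73, 73, 72, 72, 72, 72, 72, 71, 72]
80 319.6 100.1 [140, 140, 140, 139, 140, 139, 140, 147, 42, 52, 58, 63, 67, 73, 74, 77, 78, 80, 80, 80, 78, 78, 77, 75, 74, 72, 68, 67, 64, 62, 56, 50, 43, 52, 80, 78, 77, 76, 76, 80, 90, 90, 90, 90]
90 319.6 70.4 [138, 137, 137, 137, 137, 138, 141, 117, 53, 56, 64, 68, 71, 70, 72, 75, 78, 79, 80, 80, 81, 79, 79, 78, 78, 75, 73, 71, 69, 67, 60, 55, 42, 89, 149, 144, 143, 143, 143, 144, 145, 147, 147, 146]
429.9 288.0 [
[... 1090 characters left out ...]
 65  32  44  64  84  81  70  57  40  48  27  54  59  58  59]
 [ 85  78  61  27  55  86  78  68  53  38  37  56  33  40  59  59  58]
 [ 73  69  53  35  74  79  63  47  37  33  40  54  49  22  56  59  58]
 [ 58  57  47  63  75  62  45  37  37  36  41  46  54  36  47  58  59]
 [ 46  57  63  75  60  47  46  50  38  39  40  44  57  53  49  57  57]
 [ 53  74  70  59  57  56  66  67  40  38  40  42  47  58  56  58  59]
 [ 75  71  55  55 127 105  74  72  52  36  40  40  38  54  59  58  59]
 [ 71  53  68 118 176 158  72  71  65  41  40  40  40  44  58  58  59]
 [ 50  71 126 166 174 179  73  71  71  52  41  40  40  42  53  58  59]
 [ 77 127 159 163 170 176 135  71  71  66  45  42  39  41  46  58  58]]
```

```bash
python3 -m creep '[0,0,0,0.5,0,-0.1,1,0,0,0,1,0,-0.1,1,0,0,0,1.5,0,-0.1,1,0,0,0,1.9,0,-0.1,1,0,0,0,2.2,0,-0.1,1,0,0,0,2.5,0,-0.1,1,0,0,0,2.7,0,-0.1,1,0,0,0,2.7,0,-0.1,1]';  python3 -m creep '[0,0,0,0.2,0,0,1,0,0,0,0.3,0,0,1,0,0,0,0.3,0,0,1]'
```

```text
time: 41.63
ee_pos: [525.0, -294.7, 60.1]
tcp_rot: [0.998, -0.055, -0.002, -0.0]
force: [-4.4, 0.2, 1.4]
opening: 4.9
grip_force: 98.6
time: 41.88
ee_pos: [525.2, -294.4, 59.0]
tcp_rot: [0.998, -0.055, -0.005, -0.001]
force: [-12.2, 0.3, 2.2]
opening: 5.0
grip_force: 98.8
```

Store bottomed too (12 N, same depth as zero). I back out, lift, and carry the rod to the tray.

```bash
python3 -m creep '[0,0,0,-1.5,0,0,1,0,0,0,-4,0,0,1,0,0,0,-7,0,0,1,0,0,0,-9,0,-1,1,0,0,0,-9,0,-4,1,0,0,0,-9,0,-8,1,0,0,0,-9,0,-11,1,0,0,-6.5,-9,0,-12,1,0,0,-13,-9,0,-12,1,0,0,-19.5,-9,0,-12,1]'; python3 -m creep '[0,0,-6.5,0,0,0,1,0,0,-13,0,0,0,1,0,0,-19.5,0,0,0,1,0,0,-26,0,0,0,1,0,0,-32.5,0,0,0,1,0,0,-39,0,0,0,1,0,0,-45.5,0,0,0,1,0,0,-52,0,0,0,1,0,0,-58.5,0,0,0,1,0,0,-65,0,0,0,1]'; python3 - <<'E'
from h import *
tool([400.4,295.8,170])
E
```

```text
time: 42.72
ee_pos: [440.6, -286.0, 183.0]
tcp_rot: [0.993, 0.118, 0.002, 0.002]
force: [0.4, -0.2, -0.4]
opening: 4.9
grip_force: 98.5
time: 43.55
ee_pos: [439.9, -285.4, 181.0]
tcp_rot: [0.774, 0.633, 0.0, 0.0]
force: [0.2, -0.2, 0.2]
opening: 4.9
grip_force: 98.5
t 43.55 tcp [ 439.9 -285.4  181. ] R [[0.199, 0.98, 0.001], [0.98, -0.199, -0.0], [-0.0, 0.001, -1.0]] open 4.9
shift cm [ 56.17 -15.45   1.08]
```

```bash
python3 -m creep '[0,0,-4,3.8,-1,0,1,0,0,-8,7.6,-2.1,0,1,0,0,-12,11.4,-3.1,0,1,0,0,-16,15.2,-4.2,0,1,0,0,-20,19,-5.2,0,1,0,0,-21,22.8,-6.3,0,1,0,0,-21,26.6,-7.3,0,1,0,0,-21,30.4,-8.4,0,1,0,0,-21,34.2,-9.4,0,1,0,0,-21,37,-10.2,0,1]'; python3 - <<'E'
from h import *
tool([400.4,295.8,150])
E
```

```text
time: 44.38
ee_pos: [415.1, 100.5, 181.3]
tcp_rot: [0.648, 0.762, 0.001, 0.0]
force: [0.4, -0.4, -0.1]
opening: 5.2
grip_force: 98.5
t 44.38 tcp [415.1 100.5 181.3] R [[-0.161, 0.987, 0.002], [0.987, 0.161, 0.001], [0.001, 0.002, -1.0]] open 5.2
shift cm [19.51  1.69  3.15]
```

```bash
python3 -m creep '[0,0,0,3.8,0.3,0,1,0,0,0,7.6,0.7,0,1,0,0,0,11.4,1,0,1,0,0,0,15.2,1.3,0,1,0,0,0,18,1.6,0,1,0,0,0,19.5,1.7,0,1,0,0,0,19.5,1.7,0,1,0,0,0,19.5,1.7,0,1]'; python3 - <<'E'
from h import *
tool([400.4,295.8,13])
s=snap('wrist');g=cv2.cvtColor(s['frame'],cv2.COLOR_BGR2GRAY);st=manip.read_state();p=st['ee_pos'];r=R.from_quat(st['tcp_rot'])
# rod offset/tip under hand
col=None
q=[proj(s,r.apply([x,0,6])+p)[0] for x in range(60,125,5)]
print([(x,int(g[int(max(v,0)),int(u)])) for x,(u,v) in zip(range(60,125,5),q)])
# tray inner walls expected in tool frame
C=np.array([441.8,302.7,3]);ux=np.array([.986,.165,0]);uy=np.array([-.165,.986,0])
for a,b in((-42,100),(-42,-100)): print(a,b,(C+a*ux+b*uy).round(1))
E
```

```text
time: 45.05
ee_pos: [400.9, 293.5, 180.8]
tcp_rot: [0.647, 0.762, -0.0, 0.0]
force: [-0.4, -0.4, -0.8]
opening: 4.9
grip_force: 98.5
t 45.05 tcp [400.9 293.5 180.8] R [[-0.162, 0.987, 0.0], [0.987, 0.162, -0.0], [-0.0, 0.0, -1.0]] open 4.9
shift cm [ 2.300e-01 -1.000e-02  1.678e+01]
[(60, 82), (65, 88), (70, 88), (75, 87), (80, 91), (85, 95), (90, 93), (95, 90), (100, 92), (105, 178), (110, 167), (115, 189), (120, 189)]
-42 100 [383.9 394.4   3. ]
-42 -100 [416.9 197.2   3. ]
```

```bash
python3 -m creep '[0,0,0,0.1,0,4,1,0,0,0,0.1,0,8,1,0,0,0,0.1,0,12,1,0,0,0,0.1,0,14.5,1,0,0,0,0.1,0,16,1,0,0,0,0.1,0,16.6,1,0,0,0,0.1,0,16.7,1,0,0,0,0.1,0,16.7,1,0,0,0,0.1,0,16.7,1,0,0,0,0.1,0,16.7,1]'; python3 -m creep '[0,0,0,0,0,0,0.75,0,0,0,0,0,0,0.75,0,0,0,0,0,0,0.75,0,0,0,0,0,0,0.75,0,0,0,0,0,-2,0.7,0,0,0,0,0,-5,0.7,0,0,0,0,0,-9,0.7,0,0,0,0,0,-13,0.7,0,0,0,0,0,-17,0.7,0,0,0,0,0,-17,0.7]'
```

```text
time: 45.93
ee_pos: [401.6, 293.6, 14.5]
tcp_rot: [0.649, 0.761, 0.001, 0.0]
force: [0.2, -0.4, -0.4]
opening: 4.7
grip_force: 98.6
time: 46.77
ee_pos: [405.2, 296.6, 194.0]
tcp_rot: [0.648, 0.762, 0.008, 0.003]
force: [1.2, 0.7, 0.8]
opening: 25.7
grip_force: 0.0
```

```bash
python3 -m creep '[0,0,0,4,-0.6,0,0.7,0,0,0,8,-1.3,0,0.7,0,0,0,12,-1.9,0,0.7,0,0,0,16,-2.6,0,0.7,0,0,0,20,-3.2,0,0.7,0,0,0,24,-3.9,0,0.7,0,0,0,28,-4.5,0,0.7,0,0,0,28,-4.5,0,0.7,0,0,0,28,-4.5,0,0.7,0,0,0,28,-4.5,0,0.7]'; python3 - <<'E'
from look import *
t=disc();f=t['frame'];g=cv2.cvtColor(f,cv2.COLOR_BGR2GRAY)
C=np.array([441.8,302.7,3]);ux=np.array([.986,.165,0]);uy=np.array([-.165,.986,0])
W=480;H=480
# rectified view of the tray floor, 2 px per mm in y, for masks
src=proj(t,[C+a*ux+b*uy for a,b in((74,117),(74,-117),(-74,-117),(-74,117))]).astype(np.float32)
M=cv2.getPerspectiveTransform(src,np.float32([[0,0],[468,0],[468,296],[0,296]]))
w=cv2.warpPerspective(g,M,(468,296));print(np.median(w))
n,l,st,c=cv2.connectedComponentsWithStats((cv2.GaussianBlur(w,(3,3),0)<110).astype(np.uint8))
for i in range(1,n):
    if st[i,4]>80: print('x %.0f y %.0f  dx %.0f dy %.0f'%(74-c[i][1]/2,117-c[i][0]/2,st[i,3]/2,st[i,2]/2),st[i,4], 'y from',117-(st[i,0]+st[i,2])/2,117-st[i,0]/2)
tool()
E
```

```text
time: 47.6
ee_pos: [311.5, 562.9, 183.1]
tcp_rot: [0.648, 0.762, -0.001, 0.0]
force: [0.4, -0.1, -0.8]
opening: 25.4
grip_force: 0.0
line -0.057999999999999996 -0.05479820162545391 153.375 229.0
229.0
x 41 y -79  dx 19 dy 22 840 y from -90.5 -68.5
x 41 y -37  dx 14 dy 21 992 y from -48.0 -27.0
x 40 y 43  dx 4 dy 24 152 y from 31.0 55.0
x 32 y 95  dx 6 dy 6 99 y from 91.5 97.0
x -1 y -56  dx 12 dy 6 137 y from -60.5 -54.0
x -41 y -2  dx 10 dy 202 6240 y from -100.5 101.0
t 47.65 tcp [311.9 562.4 183.3] R [[-0.159, 0.987, -0.0], [0.987, 0.159, -0.001], [-0.001, -0.0, -1.0]] open 25.3
```

```bash
python3 -c "
from bench import manip
print(manip.close_job())"
```

```text
the job is handed in; nothing more can be done
None
```

The job is handed in with no verdict returned: both buttons were pushed to the stop around one full anticlockwise turn, and the last top-camera measurement put the rod and all four pieces in the tray and the disc at the pointer; I viewed 16 pictures, two over the limit of 14.

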